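# Snap the battery cover onto a sloped control box

### The job

Turn the turntable by its steel handle post until the dark tick on the disc meets the fixed pointer, so that the control box's open battery bay faces you. Then take the loose grey cover by its rib, lay it in the sloping bay and press it down corner by corner (again where a corner has lifted) until all four clips have snapped over its edges and it is fully home, with the turntable still at the mark. Leave the pliers, the cork block and the black tin where they are.

Things in the scene. Friction and masses are not known exactly. Their poses are not given: they have to be found in the camera images.
- turntable (a joint): Angle of the turntable (rad): 0 when its tick meets the fixed pointer, growing anticlockwise seen from above. It starts at +0.45 to +0.9 and so must be turned clockwise. Pure friction, no spring: it stays where it is left; it takes about 6 N sideways at the handle post to turn it, and it can creep if pushed hard sideways while pressing.
- stand: The turntable's round dark steel base, fixed to the bench, 250 mm across; its origin is on the bench top, on the turning axis; its -x axis points to the pointer. It carries a plywood disc 280 mm in diameter whose top is 28 mm above the bench.
- pointer (a point): Tip of the fixed pointer (a thin level aluminium rod on a dark steel bracket, 150 mm from the axis, 30 mm above the bench), on the robot's side of the disc.
- tick (a point): Outer end of the dark tick bar on the rim of the disc, 139 mm from the axis; at the mark it stands 11 mm behind the pointer tip on the same radius.
- handle (a point): Centre of the top of the round upright steel handle post, 22 mm in diameter, on a spoke at the disc's rim, 160 mm from the turning axis; its top is 88 mm above the bench, and it stands clear for 55 mm below that.
- bay (a point): The open battery bay, 95 (x) by 141.5 mm (y), in the grey control box fixed on the turntable. Origin: centre of the seat plane where the cover's underside rests, 108 mm above the bench, on the turning axis. z: outward normal of the slope, tilted 30 degrees from vertical to the bay's front; x up the slope; y sideways. Long walls and the mid-side guides stand 25 mm above the seat, flared.
- nose (a point): Nose of the clip at x = -30, y = -67 mm in the bay's frame, 4 mm above the seat. Four such sprung black clips stand at x = +-30, y = +-70 mm, each 16 mm wide, tops 9 mm above the seat. Their bevelled noses overhang the cover's short edges by 3 mm: a cover laid in rests on them, its underside about 7 mm above the seat; a push of 8 to 15 N near a corner makes that clip snap over it.
- cover: Loose flat stiff plastic cover, 90 (its x) by 140 (its y) by 5 mm, 3 mm thick for the last 9 mm at its short edges, about 0.15 kg, on the bench rib upwards; origin at the centre of its underside, z up. Mid-top stands a grip rib, 60 mm along x, 16 mm wide along y, top 32 mm above the underside. Fits the bay either way round, its length along the bay's y; play 2.5 mm along x, 0.8 mm along y.
- corner0 (a point): Point on the cover's underside near its corner, at x = -40, y = -65 mm in the cover's frame. Press on the top face further in (x = -28, y = -50 mm), square to the slope, clear of clip and rib. The cover is stiff, so pressing one corner can lift another one again: press that anew. Home: this point is within 1 mm of the seat plane.
- corner1 (a point): The same near the corner at x = -40, y = +65 mm in the cover's frame.
- corner2 (a point): The same near the corner at x = +40, y = -65 mm in the cover's frame.
- corner3 (a point): The same near the corner at x = +40, y = +65 mm in the cover's frame.
- pliers: Bystander: pliers with red grips, 171 mm long, lying on the bench; not to be disturbed.
- cork_block: Bystander: cork sanding block 85 x 55 x 30 mm; origin at the centre of its underside; not to be disturbed.
- paste_tin: Bystander: round black tin, 89 mm across, 42 mm high; origin at the centre of its underside; not to be disturbed.

How it is judged:
By the outcome, as a careful person would: the job done as asked, in the order asked, and still so for the second after the job is handed in, with the robot touching nothing.
It also fails if it takes over 61 s, if anything falls off the work surface, if the arm or the gripper's body presses on something with over 40 N, if the wrist force passes 120 N, or if a joint passes its speed limit or range.

### The arm

A 7-joint arm with a two-finger parallel gripper is mounted at the origin on a cart in front of the work surface, level with it; the furniture and walls round the work are solid. World frame = base frame: x ahead of the robot, y to its left, z up, the work surface at z = 0. Lengths are in mm, angles in rad, forces in N, time in s.
With the tool pointing down it reaches from about 350 to 900 mm from the base axis. Payload 19.9 kg.
Tool frame: the origin (TCP) lies at the very end of the fingers, on their centre line; the grasp point (between the pads) lies tcp_to_grasp behind it (tcp_to_grasp is the distance from the TCP to the grasp point, in mm); z points along the fingers, y is the line along which they close (so a half turn about z gives the same grasp; the last joint's range is limited). The gripper opens to 94 mm and grips with 3 to 60 N. Pads are 16 mm wide; open, the fingers measure 119 mm over their backs; the gripper's body (75 mm by 177 mm) begins 78 mm behind the grasp point.
Start: joints at [-1.236, 0.417, -0.01, 1.614, 0.005, 1.111, -0.053], TCP at [229.955, 581.133, 167.525] pointing down, gripper open.
Joint ranges: [-2.81, 2.81], [-0.39, 2.02], [-1.27, 1.25], [0.06, 2.57], [-1.19, 4.33], [0.19, 2], [-2.82, 2.82]. Speed limits (rad/s): [1.89, 1.89, 2.39, 2.39, 3.01, 3.01, 3.01].

### API

Orientations are given as a unit quaternion [w, x, y, z].
In Python, from workcell import * gives the robot as it stands. The module is installed in compiled form; this text tells all that it offers.
- The arm moves only by the shell command python3 -m handwheel 'ROWS' [FORCE]. ROWS is JSON, one flat list of numbers, 7 for each row, row after row: the shift along the tool's x, y, z in units of 0.04 m (1.0 is 0.04 m), then the turn, a rotation vector about the tool's x, y, z in units of 360 degrees (1.0 is 360 degrees), then the gripper command: -1 is shut, 1 is fully open, values between are in proportion. In form: [tx, ty, tz, ax, ay, az, grip, tx, ty, tz, ax, ay, az, grip, ...]. A call has 1 to 5 rows; each row shifts and turns the commanded pose from where the row before left it, along the tool's axes as they then stand; what a row does not reach is not made up. A row lasts 1/12 s, in which the tool goes at most 41.7 mm and 7.16 degrees, less where a joint would pass 70% of its speed; a pose out of reach is approached as far as the arm can. A call with a number of a shift or a turn outside -1 to 1 is refused whole. A call with a gripper value outside its range is refused whole. The fingers move at their own pace and stop on an object; FORCE is the grip in N (left out, the last holds). Time passes only in rows, so rows that do not move let the fingers close. It gives the time, the measured TCP pose, the force, the opening and the grip force at its end, in the units of the state.
- state(): the state, without advancing time (a new reading comes with each control period).
- grab_frame(name): name is "scene" or "top"; returns a dict with "pixels" (400x640x3 uint8, red, green, blue), "fx", "fy", "cx", "cy" (pixels), "k1" (the pictures are not rectified: a ray, as slopes to the right and down, at radius r is drawn at 1 + k1 r^2 times it, then the intrinsics apply), "R" (3x3) and "t" (3): a world point X has camera coordinates R X + t. Camera axes: x right, y down, z forward; pixel columns grow to the right and rows downward; lengths in mm; the calibration is good to about 2 mm. A picture is of the moment at which its call begins. There is no depth.
- sign_off(): hands the job in; it is judged then, once.
Trained networks look in the newest picture that a camera, given by its name, has taken for a name from the list of things; names that differ only in an ending like _2 or _b are one class to them, and where a whole thing is asked for, a point or a joint stands for the part that bears it (a point fixed in the world has none). Each returns a list of dicts, best first, with "p" (0 to 1); they miss things now and then, are a little off and sometimes report something else, mostly with a low value. They report only what shows in the picture. A call takes as long as a camera call.
- spot_in(camera, name): "rect" ([left, top, width, height] as shares, 0 to 1, of the picture: columns of its width, rows of its height, round what is visible of it).
- cut_out(camera, name): "mask" (400x640 bool, what is visible of it) and "rect" ([left, top, width, height] as shares, 0 to 1, of the picture: columns of its width, rows of its height, round what is visible of it).
The state is a dict: "time_s": time; "joints": joint angles; "qvel": joint speeds; "effort": joint torques, N m; "ee_pos": TCP position; "ee_rot": TCP orientation; "contact_force": force on the tool from outside, world axes, zero at the start; "moment": the same for the moment, N m; "finger_gap": finger opening in mm; "gripper_force": force on a finger pad.
Only numpy, scipy, OpenCV 4.12 (cv2) and the standard library are available. Lean on these libraries where they do the work, as an engineer would, in place of code of your own. Each camera call takes 0.05 s, during which the arm holds its last target. There are 200 camera calls.

## Working session

There is one attempt and no reset: what is moved stays moved. The work goes in short steps, Python scripts to look and compute and a shell command to move; the robot and the scene stay as the last step left them, time stands still between calls to the robot, and variables do not carry over. Pictures are saved under pics/ and viewed, at most 10 in all, crops included, and the job is handed in when it is done.

```bash
mkdir -p pics; cat > h.py <<'E'
from workcell import *
import numpy as np, cv2
from scipy.spatial.transform import Rotation as Ro
def ray(f,u,v):
    d=np.array([(u-f["cx"])/f["fx"],(v-f["cy"])/f["fy"]]);s=d.copy()
    for _ in range(20): s=d/(1+f["k1"]*(s@s))
    R=np.array(f["R"]);o=-R.T@np.array(f["t"]);w=R.T@np.array([s[0],s[1],1]);return o,w/np.linalg.norm(w)
def onz(f,u,v,z):
    o,w=ray(f,u,v);return o+w*(z-o[2])/w[2]
def proj(f,X):
    c=np.array(f["R"])@np.array(X,float)+np.array(f["t"]);s=c[:2]/c[2];s=s*(1+f["k1"]*(s@s))
    return np.array([s[0]*f["fx"]+f["cx"],s[1]*f["fy"]+f["cy"]])
def snap(cam,name):
    f=grab_frame(cam);cv2.imwrite("pics/"+name+".png",np.ascontiguousarray(f["pixels"][:,:,::-1]));return f
def R_(): 
    s=state();q=s["ee_rot"];return Ro.from_quat([q[1],q[2],q[3],q[0]])
E
python3 - <<'E'
from h import *
for c in("scene","top"):
    f=snap(c,c+"0");o=-np.array(f["R"]).T@np.array(f["t"]);print(c,o.round(),f["fx"],f["k1"])
    for n in("stand","pointer","tick","handle","bay","nose","cover","corner0","pliers","cork_block","paste_tin"):
        for r in spot_in(c,n)[:2]:
            x,y,w,h=r["rect"];print(n,round(r["p"],2),[round(v,1) for v in(x*640,y*400,w*640,h*400)],onz(f,(x+w/2)*640,(y+h/2)*400,0).round())
s=state();print(s);print(R_().as_matrix().round(3))
E
```

```text
scene [  17. -707.  721.] 367.2231394950916 -0.06868287447967854
stand 0.76 [287.1, 162.7, 96.8, 73.4] [648. 141.   0.]
pointer 0.79 [289.0, 164.0, 96.7, 71.8] [651. 135.   0.]
tick 0.96 [294.4, 160.9, 90.6, 76.9] [660. 133.   0.]
handle 0.74 [290.2, 163.9, 90.8, 70.3] [649. 142.   0.]
bay 0.55 [294.7, 162.0, 88.2, 72.7] [661. 140.   0.]
cover 0.67 [361.1, 265.8, 53.3, 44.9] [ 523. -265.    0.]
corner0 0.91 [361.4, 268.4, 50.2, 46.5] [ 512. -272.    0.]
pliers 0.71 [250.1, 164.1, 38.6, 9.3] [555. 460.   0.]
cork_block 0.66 [403.0, 215.1, 26.9, 24.3] [ 770. -127.    0.]
paste_tin 0.8 [416.3, 255.8, 37.3, 35.5] [ 665. -299.    0.]
paste_tin 0.68 [291.5, 160.6, 94.7, 75.2] [662. 140.   0.]
top [ 413.   33. 1520.] 489.7318502718515 0.0016996884612739374
stand 0.89 [273.9, 160.8, 91.8, 102.4] [585.  76.   0.]
stand 0.48 [404.7, 213.7, 49.3, 42.9] [ 515. -264.    0.]
pointer 0.68 [273.3, 159.5, 92.5, 102.6] [589.  77.   0.]
tick 0.97 [272.1, 159.3, 93.3, 89.7] [610.  79.   0.]
handle 0.7 [268.8, 162.0, 98.2, 89.4] [602.  82.   0.]
handle 0.25 [273.7, 160.4, 89.6, 104.1] [584.  80.   0.]
ba
[... 611 characters left out ...]
66427,
        1.11070558, -0.05300419]), 'qvel': array([ 0.00079004, -0.00101591, -0.00127923,  0.00070749, -0.00145528,
       -0.00166889,  0.00090907]), 'effort': array([ 9.38317608e-04, -8.51028657e+01,  6.39004279e-01, -4.26269209e+01,
       -4.86535253e-02,  1.39153772e-02,  1.11637789e-04]), 'ee_pos': array([229.9773191 , 581.11040139, 167.50431024]), 'ee_rot': array([-1.42765194e-06,  1.87324277e-01,  9.82298127e-01, -6.37656441e-05]), 'contact_force': array([-0.35703262,  0.18117875, -0.91058016]), 'moment': array([ 0.00143224, -0.02085269, -0.03618254]), 'gripper_force': 0.0, 'finger_gap': 94.13106437973745}
[[-0.93   0.368 -0.   ]
 [ 0.368  0.93  -0.   ]
 [-0.    -0.    -1.   ]]
```

```bash
python3 -c "
import workcell;print([n for n in dir(workcell) if not n.startswith('_')]);print(getattr(workcell,'tcp_to_grasp',None))"
```

```text
['MotionError', 'cut_out', 'grab_frame', 'sign_off', 'spot_in', 'state', 'tcp_to_grasp']
18.8
```

```bash
python3 - <<'E'
import cv2,numpy as np
a=cv2.imread("pics/top0.png")[140:280,255:475];b=cv2.imread("pics/scene0.png")[140:320,270:470]
cv2.imwrite("pics/c1.png",cv2.resize(a,(792,504),interpolation=cv2.INTER_CUBIC))
cv2.imwrite("pics/c2.png",cv2.resize(b,(660,594),interpolation=cv2.INTER_CUBIC))
E
```

```text
(no output)
```

View pics/c1.png

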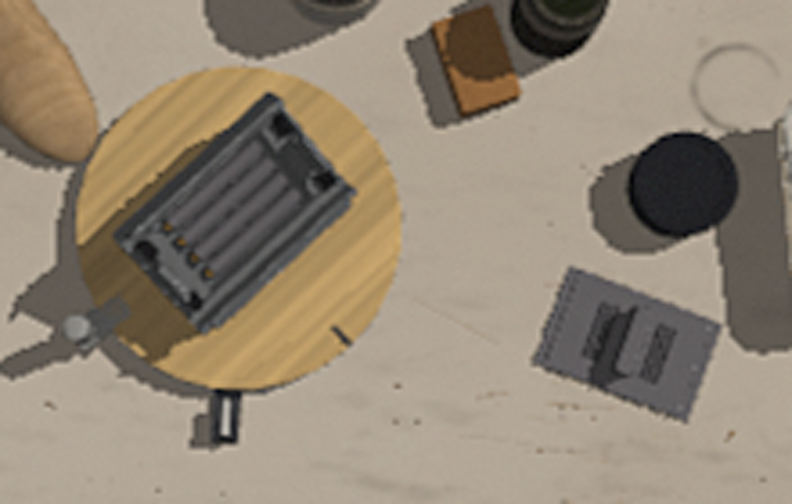

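View pics/c2.png

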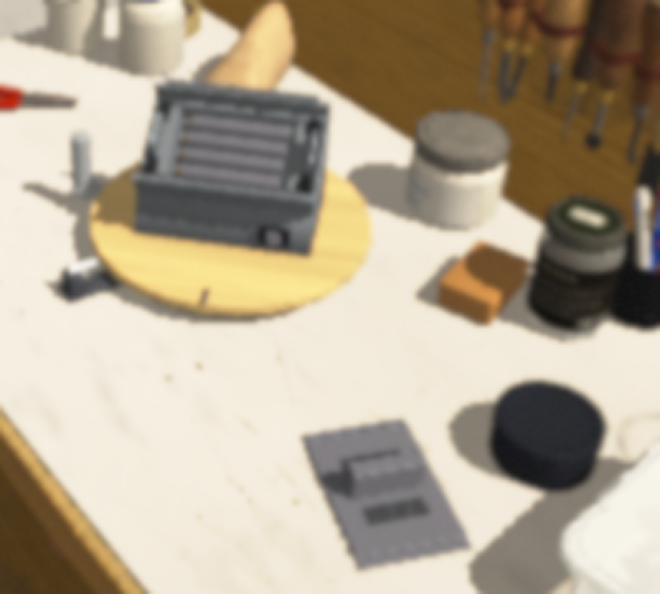

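```bash
cat >> h.py <<'E'
from scipy.optimize import least_squares
def tri(fs,px):
    A=[];b=[]
    for f,p in zip(fs,px):
        o,w=ray(f,*p);P=np.eye(3)-np.outer(w,w);A.append(P);b.append(P@o)
    X=np.linalg.lstsq(np.vstack(A),np.hstack(b),rcond=None)[0];return X
def disc(f,c0=(610,80)):
    hsv=cv2.cvtColor(f["pixels"],cv2.COLOR_RGB2HSV);m=((hsv[...,0]>10)&(hsv[...,0]<28)&(hsv[...,1]>95)).astype(np.uint8)
    cs,_=cv2.findContours(m,cv2.RETR_LIST,cv2.CHAIN_APPROX_NONE);P=np.vstack([c[:,0] for c in cs if len(c)>20])
    W=np.array([onz(f,u,v,28)[:2] for u,v in P]);d=np.hypot(*(W-c0).T);W=W[(d>120)&(d<160)]
    return least_squares(lambda c:np.hypot(*(W-c).T)-140,c0,loss="cauchy",f_scale=1.5).x,len(W)
E
python3 - <<'E'
from h import *
ft=snap("top","top1");fs=snap("scene","scene1")
print(disc(ft),disc(fs))
c1=lambda u,v:(255+u/3.6,140+v/3.6); c2=lambda u,v:(270+u/3.3,140+v/3.3)
for n,z,a,b in(("handle",88,c1(76,326),c2(80,138)),("pointer",30,c1(229,393),c2(103,265)),("tick",28,c1(351,343),c2(204,304))):
    print(n,onz(ft,*a,z).round(1),onz(fs,*b,z).round(1),tri([ft,fs],[a,b]).round(1))
for p in((572,267),(720,325),(688,422),(535,362)): print(onz(ft,*c1(*p),4).round(1))
for p in((304,437),(405,420),(468,547),(358,567)): print(onz(fs,*c2(*p),4).round(1))
for cam,f in(("top",ft),("scene",fs)):
    r=cut_out(cam,"cover")[0]["mask"].astype(np.uint8);cs,_=cv2.findContours(r,0,2);c=max(cs,key=cv2.contourArea)[:,0]
    W=np.array([onz(f,u,v,4)[:2] for u,v in c],np.float32);print(cv2.minAreaRect(W))
E
```

```text
(array([613.34814794,  75.36960705]), 287) (array([609.93451175,  64.45910222]), 141)
handle [519.5 200.9  88. ] [517.3 195.2  88. ] [520.2 201.2  83.9]
pointer [468.2  77.3  30. ] [466.9  71.   30. ] [469.2  77.   25.1]
tick [511.3 -25.4  28. ] [513.8 -25.8  28. ] [512.2 -26.   28.7]
[ 579.8 -216.4    4. ]
[ 530.7 -342.1    4. ]
[ 447.7 -313.1    4. ]
[ 497.8 -183.8    4. ]
[ 500.7 -186.8    4. ]
[ 582.6 -218.8    4. ]
[ 530.6 -343.7    4. ]
[ 450.8 -311.1    4. ]
((516.51171875, -261.27362060546875), (140.87620544433594, 91.64444732666016), 67.82158660888672)
((517.869873046875, -263.77203369140625), (140.39804077148438, 91.70652770996094), 68.20828247070312)
```

```bash
cat >> h.py <<'E'
def down(yaw,tilt=0): # tool y at yaw (deg); tool z down, tilted by tilt deg toward tool -x... (for yaw=+-90: see use)
    y=np.array([np.cos(np.radians(yaw)),np.sin(np.radians(yaw)),0]);z=np.array([np.sin(np.radians(tilt)),0,-np.cos(np.radians(tilt))])
    x=np.cross(y,z);return Ro.from_matrix(np.array([x,y,z]).T)
def plan(p1,R1,n,p0=None,R0=None):
    p0=np.array(state()["ee_pos"]) if p0 is None else np.array(p0,float);R0=R_() if R0 is None else R0
    w=(R0.inv()*R1).as_rotvec()/n;S=sum(Ro.from_rotvec(w*i).as_matrix() for i in range(n))
    v=np.linalg.solve(S,R0.inv().apply(np.array(p1,float)-p0))
    print(n,"rows of",(v/40).round(3),np.degrees(w/360).round(4),"| mm",np.linalg.norm(v).round(1),"deg",np.degrees(np.linalg.norm(w)).round(2))
E
python3 - <<'E'
from h import *
H=[518.5,202];R1=down(36.1);plan([*H,140],R1,15)
plan([*H,46],R1,5,[*H,140],R1)
c=np.array([612,74]);a=np.radians(80.2);plan([*(c+160*np.array([np.cos(a),np.sin(a)])),46],down(-9.8),15,[*H,46],R1)
E
```

```text
15 rows of [-0.773 -0.223  0.046] [-0.     0.     0.006] | mm 32.2 deg 2.15
5 rows of [0.   0.   0.47] [0. 0. 0.] | mm 18.8 deg 0.0
15 rows of [-0.003  0.213  0.   ] [0.     0.     0.0085] | mm 8.5 deg 3.06
```

```bash
python3 -m handwheel '[-0.773,-0.223,0.046,0,0,0.006,1,-0.773,-0.223,0.046,0,0,0.006,1,-0.773,-0.223,0.046,0,0,0.006,1,-0.773,-0.223,0.046,0,0,0.006,1,-0.773,-0.223,0.046,0,0,0.006,1]'
python3 -m handwheel '[-0.773,-0.223,0.046,0,0,0.006,1,-0.773,-0.223,0.046,0,0,0.006,1,-0.773,-0.223,0.046,0,0,0.006,1,-0.773,-0.223,0.046,0,0,0.006,1,-0.773,-0.223,0.046,0,0,0.006,1]'
python3 -m handwheel '[-0.773,-0.223,0.046,0,0,0.006,1,-0.773,-0.223,0.046,0,0,0.006,1,-0.773,-0.223,0.046,0,0,0.006,1,-0.773,-0.223,0.046,0,0,0.006,1,-0.773,-0.223,0.046,0,0,0.006,1]'
python3 -m handwheel '[0,0,0,0,0,0,1]'
python3 - <<'E'
from h import *
H=[518.5,202];R1=down(36.1);plan([*H,46],R1,5)
a=snap("top","t2")["pixels"][150:260,240:390];b=snap("scene","s2")["pixels"][100:260,230:410]
im=np.hstack([cv2.resize(a,(436,320)),cv2.resize(b,(360,320))]);cv2.imwrite("pics/c3.png",im[:,:,::-1])
E
```

```text
time_s: 1.82
ee_pos: [350.4, 472.5, 158.3]
ee_rot: [0.0, 0.28, 0.96, 0.0]
contact_force: [1.2, -0.5, -0.4]
finger_gap: 94.1
gripper_force: 0.0
time_s: 2.23
ee_pos: [447.4, 344.3, 149.2]
ee_rot: [0.0, 0.369, 0.929, 0.0]
contact_force: [1.2, 1.7, 0.3]
finger_gap: 94.1
gripper_force: 0.0
time_s: 2.65
ee_pos: [518.6, 200.3, 140.0]
ee_rot: [0.0, 0.455, 0.891, 0.0]
contact_force: [0.1, 0.3, 0.2]
finger_gap: 93.9
gripper_force: 0.0
time_s: 2.73
ee_pos: [520.1, 195.3, 139.9]
ee_rot: [0.001, 0.458, 0.889, -0.001]
contact_force: [1.1, -0.2, -0.4]
finger_gap: 94.2
gripper_force: 0.0
5 rows of [0.033 0.013 0.47 ] [-0.      0.0001 -0.0004] | mm 18.8 deg 0.13
```

View pics/c3.png

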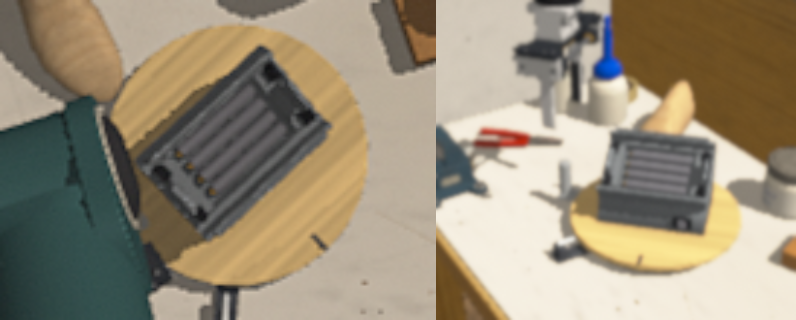

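```bash
python3 - <<'E'
from h import *
f=grab_frame("scene")
g=lambda X:((proj(f,X)-[230,100])*2+[436,0]).round()
print(state()["ee_pos"],g(state()["ee_pos"]),g([518.5,202,88]),g([518.5,202,140]))
R=R_().as_matrix();p=state()["ee_pos"];print(g(p+R[:,1]*50),g(p-R[:,1]*50))
plan([518.5,202,46],down(36.1),5)
E
```

```text
[517.82712941 202.16533002 140.00681772] [561. 134.] [563. 162.] [562. 134.]
[574. 120.] [548. 149.]
5 rows of [-0.003  0.002  0.47 ] [ 0. -0. -0.] | mm 18.8 deg 0.01
```

```bash
python3 -m handwheel '[0,0,0.47,0,0,0,1,0,0,0.47,0,0,0,1,0,0,0.47,0,0,0,1,0,0,0.47,0,0,0,1,0,0,0.47,0,0,0,1]' 25
python3 -m handwheel '[0,0,0,0,0,0,-1,0,0,0,0,0,0,-1,0,0,0,0,0,0,-1,0,0,0,0,0,0,-1,0,0,0,0,0,0,-1]' 25
python3 -m handwheel '[0,0,0,0,0,0,-1,0,0,0,0,0,0,-1,0,0,0,0,0,0,-1]' 25
python3 - <<'E'
from h import *
p0=state()["ee_pos"];print(p0)
c=np.array([612,74]);a=np.radians(80.2);plan([*(c+160*np.array([np.cos(a),np.sin(a)])),46],down(-9.8),15)
E
```

```text
time_s: 3.3
ee_pos: [517.4, 203.5, 45.2]
ee_rot: [-0.0, 0.453, 0.892, 0.0]
contact_force: [0.7, 0.1, -0.8]
finger_gap: 93.7
gripper_force: 0.0
time_s: 3.72
ee_pos: [518.5, 202.2, 47.0]
ee_rot: [0.0, 0.454, 0.891, 0.001]
contact_force: [0.2, 0.7, -0.5]
finger_gap: 64.0
gripper_force: 0.0
time_s: 3.97
ee_pos: [518.1, 201.8, 46.3]
ee_rot: [0.0, 0.454, 0.891, 0.0]
contact_force: [0.1, 0.5, -1.5]
finger_gap: 44.1
gripper_force: 0.0
[518.07863607 201.77784161  46.25476988]
15 rows of [-0.003  0.214  0.   ] [ 0.     -0.      0.0085] | mm 8.5 deg 3.05
```

Fingers close at about 75 mm/s; keep closing, then turn.

```bash
python3 -m handwheel '[0,0,0,0,0,0,-1,0,0,0,0,0,0,-1,0,0,0,0,0,0,-1,0,0,0,0,0,0,-1,0,0,0,0,0,0,-1]' 25
python3 -m handwheel '[0,0.214,0,0,0,0.0085,-1,0,0.214,0,0,0,0.0085,-1,0,0.214,0,0,0,0.0085,-1,0,0.214,0,0,0,0.0085,-1,0,0.214,0,0,0,0.0085,-1]' 25
python3 -m handwheel '[0,0.214,0,0,0,0.0085,-1,0,0.214,0,0,0,0.0085,-1,0,0.214,0,0,0,0.0085,-1,0,0.214,0,0,0,0.0085,-1,0,0.214,0,0,0,0.0085,-1]'
python3 -m handwheel '[0,0.214,0,0,0,0.0085,-1,0,0.214,0,0,0,0.0085,-1,0,0.214,0,0,0,0.0085,-1,0,0.15,0,0,0,0.006,-1,0,0,0,0,0,0,-1]'
python3 - <<'E'
from h import *
print(state()["ee_pos"],state()["contact_force"],R_().as_matrix()[:,1])
a=snap("top","t3")["pixels"][145:265,240:390];b=snap("scene","s3")["pixels"][130:260,270:400]
im=np.hstack([cv2.resize(a,(450,360),interpolation=2),cv2.resize(b,(350,360),interpolation=2)]);cv2.imwrite("pics/c4.png",im[:,:,::-1])
E
```

```text
time_s: 4.38
ee_pos: [518.5, 202.2, 46.1]
ee_rot: [0.0, 0.454, 0.891, 0.0]
contact_force: [4.2, 3.8, -3.8]
finger_gap: 20.4
gripper_force: 25.0
time_s: 4.8
ee_pos: [554.5, 222.0, 45.9]
ee_rot: [-0.0, 0.57, 0.822, -0.001]
contact_force: [-4.6, -6.7, 7.7]
finger_gap: 20.4
gripper_force: 25.0
time_s: 5.22
ee_pos: [595.9, 232.1, 46.0]
ee_rot: [-0.0, 0.674, 0.739, -0.001]
contact_force: [-5.3, -9.3, 8.5]
finger_gap: 20.3
gripper_force: 25.0
time_s: 5.63
ee_pos: [628.7, 232.1, 46.0]
ee_rot: [0.001, 0.744, 0.668, -0.001]
contact_force: [1.3, -8.0, 5.9]
finger_gap: 20.2
gripper_force: 25.0
[628.66795387 232.08081131  45.98798125] [ 1.29658935 -7.97198959  5.90784469] [ 9.94192394e-01 -1.07617239e-01 -1.15178606e-04]
```

View pics/c4.png

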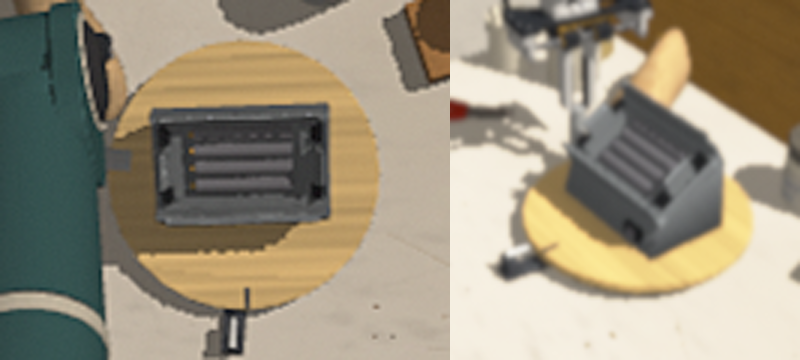

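```bash
python3 - <<'E'
from h import *
ft=grab_frame("top");fs=grab_frame("scene");print(disc(ft),state()["ee_pos"])
a=ft["pixels"][236:266,305:335];b=fs["pixels"][208:238,284:314]
im=np.hstack([cv2.resize(a,(390,390),interpolation=0),cv2.resize(b,(390,390),interpolation=0)]);cv2.imwrite("pics/c5.png",im[:,:,::-1])
E
```

```text
(array([613.25079426,  75.48876648]), 287) [628.70033718 232.08228617  46.08519309]
```

View pics/c5.png

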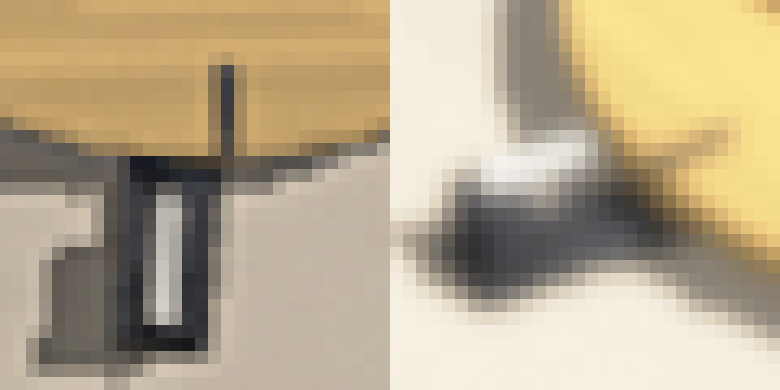

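```bash
python3 - <<'E'
from h import *
f=grab_frame("top");fs=grab_frame("scene")
t0=onz(f,322,241,28)[:2];t=onz(f,322,247.6,28)[:2];p=onz(f,318.1,250.3,30)[:2];pe=onz(f,316.9,260,30)[:2];c=disc(f)[0]
ts=onz(fs,284+(670-390)/13-.5,208+160/13-.5,28);ps=onz(fs,284+(590-390)/13-.5,208+148/13-.5,30);pes=onz(fs,284+(485-390)/13-.5,208+172/13-.5,30)
a=lambda q:np.degrees(np.arctan2(*(q-c)[::-1]))%360
print(c,t,p,np.linalg.norm(t-c),np.linalg.norm(p-c),a(t0),a(t),a(p),"rod",np.degrees(np.arctan2(*(pe-p)[::-1]))%360)
print("scene",ts,ps,pes,np.degrees(np.arctan2(*(pes-ps)[1::-1]))%360)
E
```

```text
[613.3182614   75.48872035] [473.10807297  67.1316676 ] [464.75918076  78.84676597] 140.45902346321483 148.59702861486366 183.8912461124893 183.41100770249653 178.70510047801648 rod 173.5014777992033
scene [479.32246136  68.87703386  28.        ] [464.60524483  81.14036018  30.        ] [439.14214798  86.84302864  30.        ] 167.3764455756407
```

```bash
python3 -m handwheel '[0,0.105,0,0,0,0.0042,-1,0,0.105,0,0,0,0.0042,-1,0,0.105,0,0,0,0.0042,-1,0,0,0,0,0,0,-1,0,0,0,0,0,0,-1]'
python3 - <<'E'
from h import *
ft=grab_frame("top");fs=grab_frame("scene");print(disc(ft),state()["ee_pos"])
a=ft["pixels"][236:266,305:335];b=fs["pixels"][208:238,284:314]
im=np.hstack([cv2.resize(a,(390,390),interpolation=0),cv2.resize(b,(390,390),interpolation=0)]);cv2.imwrite("pics/c6.png",im[:,:,::-1])
E
```

```text
time_s: 6.35
ee_pos: [640.5, 230.5, 46.0]
ee_rot: [0.001, 0.769, 0.639, -0.001]
contact_force: [-1.5, -8.5, 4.7]
finger_gap: 20.6
gripper_force: 25.0
(array([612.81579093,  69.64975573]), 291) [640.48032138 230.42468123  46.0387394 ]
```

View pics/c6.png

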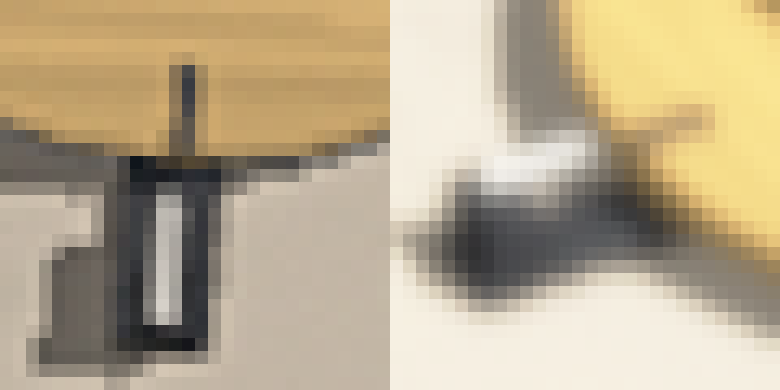

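```bash
python3 -m handwheel '[0,0,0,0,0,0,0.3,0,0,0,0,0,0,0.3,0,0,0,0,0,0,0.3,0,0,0,0,0,0,0.3,0,0,-0.2,0,0,0,0.3]'
python3 -m handwheel '[0,0,-0.7,0,0,0,0.3,0,0,-0.9,0,0,0,0.3,0,0,-0.95,0,0,0,0.3,0,0,-0.95,0,0,0,0.3,0,0,-0.95,0,0,0,0.3]'
python3 - <<'E'
from h import *
s=state();print(s["ee_pos"],s["joints"])
C=[517.2,-262.5];R1=down(68)
plan([*C,130],R1,15,[640.5,230.5,46+40*4.65-0],R_())
plan([*C,8],R1,5,[*C,130],R1)
E
```

```text
time_s: 6.87
ee_pos: [639.4, 232.7, 52.8]
ee_rot: [-0.0, 0.769, 0.64, -0.001]
contact_force: [-0.3, 0.2, -0.2]
finger_gap: 50.1
gripper_force: 0.0
time_s: 7.28
ee_pos: [640.0, 232.6, 234.6]
ee_rot: [0.0, 0.769, 0.64, 0.0]
contact_force: [0.4, -0.1, 0.0]
finger_gap: 61.0
gripper_force: 0.0
[640.00838395 232.63742484 234.62223954] [-0.72281862  0.50918269  0.49618708  1.3908424  -0.2430961   1.30168026
 -0.39823893]
15 rows of [-0.7   -0.592  0.17 ] [ 0.      0.     -0.0145] | mm 37.3 deg 5.23
5 rows of [0.   0.   0.61] [0. 0. 0.] | mm 24.4 deg 0.0
```

```bash
python3 -m handwheel '[-0.7,-0.592,0.17,0,0,-0.0145,0.3,-0.7,-0.592,0.17,0,0,-0.0145,0.3,-0.7,-0.592,0.17,0,0,-0.0145,0.3,-0.7,-0.592,0.17,0,0,-0.0145,0.3,-0.7,-0.592,0.17,0,0,-0.0145,0.3]'
python3 -m handwheel '[-0.7,-0.592,0.17,0,0,-0.0145,0.3,-0.7,-0.592,0.17,0,0,-0.0145,0.3,-0.7,-0.592,0.17,0,0,-0.0145,0.3,-0.7,-0.592,0.17,0,0,-0.0145,0.3,-0.7,-0.592,0.17,0,0,-0.0145,0.3]'
python3 -m handwheel '[-0.7,-0.592,0.17,0,0,-0.0145,0.3,-0.7,-0.592,0.17,0,0,-0.0145,0.3,-0.7,-0.592,0.17,0,0,-0.0145,0.3,-0.7,-0.592,0.17,0,0,-0.0145,0.3,-0.7,-0.592,0.17,0,0,-0.0145,0.3]'
python3 -m handwheel '[0,0,0,0,0,0,0.3,0,0,0,0,0,0,0.3]'
python3 - <<'E'
from h import *
C=[517.2,-262.5];R1=down(68)
for cam in("scene","top"):
    f=snap(cam,cam+"7")
    for n in ("bay","cover"):
      r=cut_out(cam,n)
      if r:
        r=r[0];m=r["mask"].astype(np.uint8);cs,_=cv2.findContours(m,0,2);c=max(cs,key=cv2.contourArea)[:,0]
        W=np.array([onz(f,u,v,4 if n=="cover" else 125)[:2] for u,v in c],np.float32);print(cam,n,r["p"],cv2.minAreaRect(W))
s=state();print(s["ee_pos"],s["joints"]);plan([*C,8],R1,5)
a=cv2.imread("pics/top7.png")[170:245,280:360];b=cv2.imread("pics/scene7.png")[150:235,290:385]
cv2.imwrite("pics/c7.png",np.hstack([cv2.resize(a,(400,375),interpolation=2),cv2.resize(b,(400,375),interpolation=2)]))
E
```

```text
time_s: 7.7
ee_pos: [521.3, 93.4, 198.3]
ee_rot: [0.0, 0.602, 0.798, 0.0]
contact_force: [0.3, 0.1, 0.8]
finger_gap: 61.5
gripper_force: 0.0
time_s: 8.12
ee_pos: [477.6, -83.2, 164.7]
ee_rot: [0.0, 0.407, 0.913, 0.001]
contact_force: [1.0, 0.8, 0.2]
finger_gap: 61.1
gripper_force: 0.0
time_s: 8.53
ee_pos: [515.0, -259.3, 131.0]
ee_rot: [0.0, 0.194, 0.981, 0.0]
contact_force: [0.5, 0.7, 0.9]
finger_gap: 61.1
gripper_force: 0.0
time_s: 8.7
ee_pos: [514.5, -259.3, 130.4]
ee_rot: [-0.0, 0.198, 0.98, -0.0]
contact_force: [-0.4, -0.4, -1.0]
finger_gap: 61.1
gripper_force: 0.0
scene bay 0.7 ((546.9307861328125, 20.559677124023438), (375.46307373046875, 240.12608337402344), 73.75347137451172)
scene cover 0.66 ((516.8529663085938, -262.53350830078125), (140.51760864257812, 91.85396575927734), 68.27171325683594)
top bay 0.75 ((597.8540649414062, 70.35704040527344), (260.68353271484375, 259.97100830078125), 30.57331085205078)
top cover 0.96 ((525.9634399414062, -232.78170776367188), (78.1412353515625, 87.85282897949219), 70.28448486328125)
[ 515.35826565 -256.16236666  131.10322715] [ 0.00827255  0.40195662  0.50888235  1.79146773 -0.22833816  1.00604555
  1.78349332]
5 rows of [-0.02  -0.026  0.616] [ 0.      0.     -0.0003] | mm 24.7 deg 0.11
```

View pics/c7.png

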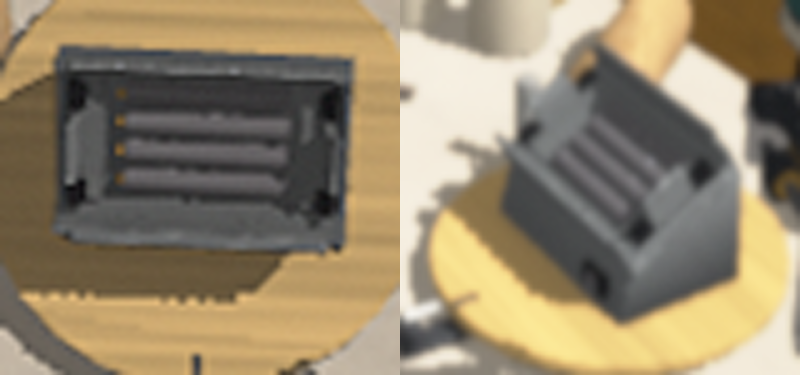

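```bash
cat >> h.py <<'E'
def bayM(x,y,yaw):
    c,s=np.cos(np.radians(30)),.5;B=np.array([[c,0,-s],[0,1,0],[s,0,c]])
    return Ro.from_euler("z",yaw,degrees=True).as_matrix()@B,np.array([x,y,108.])
E
python3 - <<'E'
from h import *
ft=grab_frame("top");fs=grab_frame("scene")
T=lambda u,v:np.array([280+u/5-.4,170+v/5-.4]);S=lambda u,v:np.array([290+u*95/400-.4,150+v*85/375-.4])
K=[(30,70,7),(-30,70,7),(30,-70,7),(-30,-70,7)]
to=[T(75,92),T(75,190),T(325,105),T(325,203)];so=[S(585,78),S(530,130),S(703,170),S(638,230)]
def res(q,w):
    B,o=bayM(*q[:3]);r=[]
    for k,a,b in zip(K,to,so):
        X=B@np.array(k)+o
        if "t" in w:r+=list(proj(ft,X)-a)
        if "s" in w:r+=list(proj(fs,X)-b)
    return r
for w in("t","s","ts"):
    r=least_squares(res,[613,75,0],args=(w,));print(w,r.x.round(2),np.round(r.fun,1))
a=onz(ft,*T(60,48),150);b=onz(ft,*T(353,62),150);print("edge yaw",np.degrees(np.arctan2(*(a-b)[:2]))*-1,a,b)
f=ft;print("top roll",np.array(ft["R"])[0].round(4)); print(disc(ft))
print("tick/pointer yaw", [np.degrees(np.arctan2(*(onz(ft,*p,z)[:2]-disc(ft)[0])[::-1])) for p,z in(((305+183/13-.5,236+150/13-.5),28),((305+177/13-.5,236+193/13-.5),30))])
E
```

```text
t [613.11  73.38  -2.36] [ 1.   0.4  0.8 -0.  -0.4  0.  -1.4 -0.4]
s [865.45 -95.84 -11.01] [ 0.4  0.5 -0.9 -0.4  0.3  0.8  0.2 -0.9]
ts [721.61 -16.65  -2.56] [ 32.6 -36.5 -51.3   2.6  31.8 -36.5 -51.7   3.   30.9 -36.8 -50.2   1.8
  29.3 -36.7 -49.1   1.5]
edge yaw -2.4696208349726225 [661.42578457 152.53882929 150.        ] [654.25040237 -13.82860535 150.        ]
top roll [ 0.0089 -0.9998 -0.0203]
(array([613.20577982,  75.34428412]), 289)
tick/pointer yaw [np.float64(179.0844933336779), np.float64(178.6682069226783)]
```

```bash
python3 -m handwheel '[-0.02,-0.026,0.6,0,0,0,0.3,-0.02,-0.026,0.6,0,0,0,0.3,-0.02,-0.026,0.6,0,0,0,0.3,-0.02,-0.026,0.6,0,0,0,0.3,-0.02,-0.026,0.6,0,0,0,-1]' 45
python3 -m handwheel '[0,0,0.03,0,0,0,-1,0,0,0,0,0,0,-1,0,0,0,0,0,0,-1,0,0,0,0,0,0,-1,0,0,0,0,0,0,-1]'
python3 -m handwheel '[0,0,0,0,0,0,-1,0,0,0,0,0,0,-1,0,0,0,0,0,0,-1]'
```

```text
time_s: 9.52
ee_pos: [516.9, -263.2, 9.7]
ee_rot: [0.0, 0.196, 0.981, 0.0]
contact_force: [0.2, -0.7, 0.3]
finger_gap: 56.9
gripper_force: 0.0
time_s: 9.93
ee_pos: [517.6, -263.8, 10.8]
ee_rot: [0.001, 0.196, 0.981, -0.0]
contact_force: [-1.2, -0.0, -0.1]
finger_gap: 24.8
gripper_force: 0.0
time_s: 10.18
ee_pos: [516.9, -263.7, 9.8]
ee_rot: [0.0, 0.196, 0.981, -0.0]
contact_force: [0.6, 1.6, 0.8]
finger_gap: 4.5
gripper_force: 0.0
```

```bash
python3 - <<'E'
from h import *
s=state();print(s["finger_gap"],s["gripper_force"],s["ee_pos"])
f=snap("scene","s8");print(proj(f,s["ee_pos"]));b=cv2.imread("pics/scene0.png")[240:330,340:440];a=f["pixels"][200:330,310:460][:,:,::-1]
cv2.imwrite("pics/c8.png",np.hstack([cv2.resize(b,(300,270),interpolation=2),cv2.resize(a,(450,390),interpolation=2)[60:330]]))
E
```

```text
4.456484574414031 0.0 [ 516.91184028 -263.72461708    9.75197694]
[386.05812181 286.26000666]
```

View pics/c8.png

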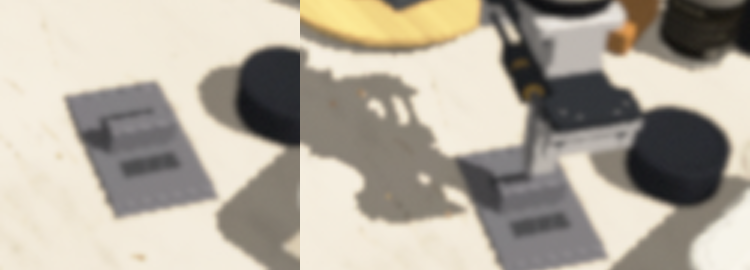

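```bash
python3 -m handwheel '[0,0,0,0,0,0,0.3,0,0,0,0,0,0,0.3,0,0,0,0,0,0,0.3,0,0,0,0,0,0,0.3,0,0,0,0,0,0,0.3]'
python3 -m handwheel '[0,0,0,0,0,0,0.3,0,0,0,0,0,0,0.3,0,0,0,0,0,0,0.3,0,0,0,0,0,0,0.3,0,0,0.05,0,0,0,0.3]'
python3 -m handwheel '[0,0,0.05,0,0,0,0.3,0,0,0.05,0,0,0,0.3,0,0,0,0,0,0,0.3]'
python3 - <<'E'
from h import *
s=state();print(s["ee_pos"],s["contact_force"],s["finger_gap"])
f=snap("scene","s9")
R=R_().as_matrix();p=s["ee_pos"]
for d in(-30,0,30):print(d,proj(f,p+R[:,1]*d).round(1),proj(f,p+R[:,1]*d-R[:,2]*97).round(1))
for k in((572,267),):pass
c1=lambda u,v:(255+u/3.6,140+v/3.6)
t=grab_frame("top");print(onz(t,*c1(635,345),32),onz(f,388.3,287.7,5))
a=f["pixels"][215:315,340:440][:,:,::-1]
cv2.imwrite("pics/c9.png",cv2.resize(a,(590,590),interpolation=2))
E
```

```text
time_s: 10.65
ee_pos: [516.7, -263.7, 9.3]
ee_rot: [-0.0, 0.196, 0.981, -0.0]
contact_force: [0.6, 0.5, 0.1]
finger_gap: 31.8
gripper_force: 0.0
time_s: 11.07
ee_pos: [516.9, -263.8, 7.6]
ee_rot: [0.0, 0.196, 0.981, -0.0]
contact_force: [-0.5, -0.2, -0.6]
finger_gap: 60.7
gripper_force: 0.0
time_s: 11.32
ee_pos: [516.4, -263.6, 2.8]
ee_rot: [-0.0, 0.196, 0.981, 0.0]
contact_force: [-0.7, 0.4, -0.2]
finger_gap: 61.0
gripper_force: 0.0
[ 516.43767659 -263.55129532    2.8497033 ] [-0.71286977  0.4107219  -0.24567662] 61.03856299393063
-30 [389.5 297. ] [394.2 269.4]
0 [385.6 288.1] [389.8 260.7]
30 [381.8 279.7] [385.7 252.4]
[ 511.16549757 -263.72334701   32.        ] [ 521.72843457 -267.71411166    5.        ]
```

View pics/c9.png

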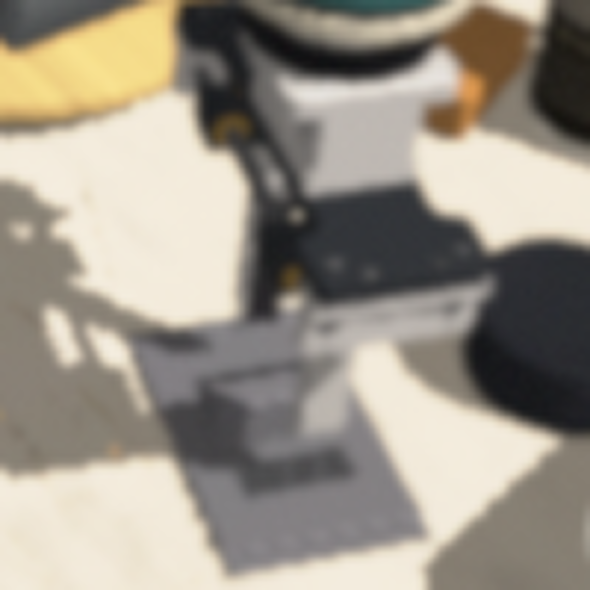

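```bash
python3 -m handwheel '[0,0,0.05,0,0,0,0.3,0,0,0.05,0,0,0,0.3,0,0,0,0,0,0,0.3]'
python3 - <<'E'
from h import *
s=state();print(s["ee_pos"],s["contact_force"],s["moment"])
a=cv2.cvtColor(cv2.imread("pics/s8.png"),6).astype(int);b=cv2.cvtColor(cv2.imread("pics/s9.png"),6).astype(int);z=cv2.cvtColor(cv2.imread("pics/scene1.png"),6).astype(int)
for n,d in(("8-9",a-b),("9-0",b-z)):
    print(n);D=d[256:312:2,360:420:2]
    for i,r in enumerate(D):print(256+2*i,''.join('+' if v>18 else '-' if v<-18 else '.' for v in r))
E
```

```text
time_s: 11.67
ee_pos: [516.6, -263.6, -1.0]
ee_rot: [-0.0, 0.196, 0.981, 0.0]
contact_force: [0.6, 0.1, 0.1]
finger_gap: 61.0
gripper_force: 0.0
[ 516.55663979 -263.56433414   -1.02992299] [0.62874389 0.0915022  0.10244804] [0.01615142 0.00493516 0.01759696]
8-9
256 ..........+++++...............
258 ..........++++++..............
260 ..........++++++..-..........+
262 ..........+++++++......+++++++
264 ..........++++..++++++++++++..
266 +.........+++.--.+++++.....+..
268 +++.......+++..+..-...++......
270 ++++++.......-.++++...+.------
272 .+++++++.....-++..+++++.---...
274 ----.+++....--+++.+++.........
276 -------.......++++.+..........
278 --------...--.+++.-...........
280 .-------------...---..........
282 +.-----.++......----..........
284 ++.......++.....----..........
286 ++++.....++.....----..........
288 .+++++...++.....---...........
290 .++++++++++...................
292 ++++++++++++..................
294 .......+++....................
296 ..............................
298 ..............................
300 ..............................
302 ............................
[... 426 characters left out ...]

272 --------........+.-----.+++...
274 ....----........++.--.........
276 ...................-..........
278 --................+...........
280 --...............+++..........
282 --......---.....++++..........
284 ---......--.....++++..........
286 ----.....--.....++++..........
288 ------...--.....+++...........
290 -----------...................
292 ------------..................
294 .......----...................
296 ..............................
298 ..............................
300 ..............................
302 ..............................
304 ..............................
306 ..............................
308 ..............................
310 ..............................
```

```bash
python3 - <<'E'
from h import *
f=grab_frame("scene");R=down(67.4).as_matrix();p=np.array([516.5,-263.6,2.85])
r=least_squares(lambda q:proj(f,p+R[:,1]*-36+R[:,0]*q[0]+[0,0,q[1]])-[396,289],[0,0]);print("tool x off",r.x)
p=np.array([520.1,195.3,140]);R=down(36.1).as_matrix()
g=lambda u,v:np.array([(u-436)/2+230,v/2+100])
for p in ([520.1,195.3,140],[517.8,202.2,140]):
  for o,d in((g(548,125),-53),(g(575,100),53)):
    r=least_squares(lambda q:proj(f,np.array(p)+R[:,1]*d+R[:,0]*q[0]+[0,0,q[1]])-o,[0,0]);print(p,d,r.x)
E
python3 -m handwheel '[0,0,0.05,0,0,0,0.3,0,0,0.05,0,0,0,0.3,0,0,0,0,0,0,0.3]'
```

```text
tool x off [-10.502503  33.619103]
[520.1, 195.3, 140] -53 [ 2.64178282 45.63263728]
[520.1, 195.3, 140] 53 [ 3.37614523 37.67655455]
[517.8, 202.2, 140] -53 [-3.20311958 44.29806356]
[517.8, 202.2, 140] 53 [-2.5832203  36.46701521]
time_s: 11.97
ee_pos: [516.6, -263.6, -5.0]
ee_rot: [-0.0, 0.196, 0.981, 0.0]
contact_force: [0.3, 0.4, -0.2]
finger_gap: 61.0
gripper_force: 0.0
```

```bash
python3 -m handwheel '[0,0,0.08,0,0,0,0.3,0,0,0.08,0,0,0,0.3,0,0,0.08,0,0,0,0.3,0,0,0.08,0,0,0,0.3,0,0,0,0,0,0,0.3]'
python3 -m handwheel '[0,0,0.05,0,0,0,0.3,0,0,0.05,0,0,0,0.3,0,0,0,0,0,0,0.3]'
python3 -m handwheel '[0,0,0.04,0,0,0,0.3,0,0,0,0,0,0,0.3]'
python3 -m handwheel '[0,0,0.04,0,0,0,0.3,0,0,0,0,0,0,0.3]'
```

```text
time_s: 12.38
ee_pos: [516.4, -263.5, -18.2]
ee_rot: [-0.0, 0.196, 0.981, 0.0]
contact_force: [-0.0, -0.7, 0.4]
finger_gap: 61.3
gripper_force: 0.0
time_s: 12.63
ee_pos: [516.6, -263.6, -21.8]
ee_rot: [-0.0, 0.196, 0.981, -0.0]
contact_force: [0.0, -0.9, 0.4]
finger_gap: 61.1
gripper_force: 0.0
time_s: 12.8
ee_pos: [516.7, -263.7, -23.2]
ee_rot: [-0.0, 0.196, 0.981, -0.0]
contact_force: [-0.5, -0.4, -0.2]
finger_gap: 61.1
gripper_force: 0.0
time_s: 12.97
ee_pos: [516.7, -263.6, -24.8]
ee_rot: [-0.0, 0.196, 0.981, 0.0]
contact_force: [-0.4, -0.3, 0.2]
finger_gap: 61.0
gripper_force: 0.0
```

```bash
python3 -m handwheel '[0,0,0.04,0,0,0,0.3,0,0,0,0,0,0,0.3]'
python3 -m handwheel '[0,0,0.04,0,0,0,0.3,0,0,0,0,0,0,0.3]'
python3 -m handwheel '[0,0,0.04,0,0,0,0.3,0,0,0,0,0,0,0.3]'
```

```text
time_s: 13.13
ee_pos: [516.6, -263.6, -26.5]
ee_rot: [-0.0, 0.196, 0.981, -0.0]
contact_force: [0.2, -1.4, -0.5]
finger_gap: 61.2
gripper_force: 0.0
time_s: 13.3
ee_pos: [516.7, -263.6, -28.0]
ee_rot: [-0.0, 0.196, 0.981, -0.0]
contact_force: [-0.5, -0.2, -0.4]
finger_gap: 61.1
gripper_force: 0.0
time_s: 13.47
ee_pos: [516.6, -263.6, -29.7]
ee_rot: [-0.0, 0.196, 0.981, -0.0]
contact_force: [0.4, -0.5, -0.3]
finger_gap: 61.0
gripper_force: 0.0
```

```bash
python3 -m handwheel '[0,0,0,0,0,0,-1,0,0,0,0,0,0,-1,0,0,0,0,0,0,-1,0,0,0,0,0,0,-1,0,0,0,0,0,0,-1]' 45
python3 -m handwheel '[0,0,0,0,0,0,-1,0,0,0,0,0,0,-1,0,0,0,0,0,0,-1,0,0,0,0,0,0,-1]'
```

```text
time_s: 13.88
ee_pos: [516.8, -263.7, -29.4]
ee_rot: [0.0, 0.196, 0.981, -0.0]
contact_force: [-0.2, -0.1, 0.1]
finger_gap: 31.1
gripper_force: 0.0
time_s: 14.22
ee_pos: [516.8, -263.6, -29.4]
ee_rot: [0.0, 0.196, 0.981, 0.0]
contact_force: [0.2, 0.6, 0.0]
finger_gap: 15.7
gripper_force: 44.9
```

```bash
python3 - <<'E'
from h import *
ft=grab_frame("top");fs=grab_frame("scene")
T=lambda u,v:np.array([280+u/5-.4,170+v/5-.4]);S=lambda u,v:np.array([290+(u-400)*95/400-.4,150+v*85/375-.4])
K=[(30,70,7),(-30,70,7),(30,-70,7),(-30,-70,7)]
to=[T(75,92),T(75,190),T(325,105),T(325,203)];so=[S(585,78),S(530,130),S(703,170),S(638,230)]
def res(q,w):
    B,o=bayM(*q[:3]);r=[]
    for k,a,b in zip(K,to,so):
        X=B@np.array(k)+o
        if "t" in w:r+=list(proj(ft,X)-a)
        if "s" in w:r+=list(proj(fs,X)-b)
    return r
for w in("t","s","ts"):
    r=least_squares(res,[613,75,0],args=(w,));print(w,r.x.round(2),np.round(r.fun,1))
B,o=bayM(613,74.5,-1.8)
Rz=Ro.from_euler("z",-1.8,degrees=True)
R1=Rz*down(90,30);p1=o+B@np.array([0,0,70-29.4]);print(p1)
p=state()["ee_pos"]; plan([p[0],p[1],190],R_(),6)
plan([480,0,p1[2]+20],R1,12,[p[0],p[1],190],R_());plan(p1,R1,5,[480,0,p1[2]+20],R1)
E
```

```text
t [613.11  73.38  -2.36] [ 1.   0.4  0.8 -0.  -0.4  0.  -1.4 -0.4]
s [613.53  69.53  -0.74] [ 0.6  0.7  0.3  1.3 -0.9 -0.8  0.2 -0.8]
ts [613.8   72.18  -1.7 ] [ 1.3  0.4  0.5  0.3  1.3  0.   0.1  0.7 -0.  -0.5 -1.7 -1.  -0.9 -0.9
 -0.7 -1.2]
[592.71001682  75.13763841 143.16063139]
6 rows of [-0.     0.    -0.914] [0. 0. 0.] | mm 36.6 deg 0.0
12 rows of [0.212 0.519 0.015] [-0.0013 -0.0069 -0.0047] | mm 22.4 deg 3.03
5 rows of [-0.428  0.393  0.362] [0. 0. 0.] | mm 27.4 deg 0.0
```

```bash
python3 -m handwheel '[0,0,-0.5,0,0,0,-1,0,0,-0.9,0,0,0,-1,0,0,-1,0,0,0,-1,0,0,-1,0,0,0,-1,0,0,-1,0,0,0,-1]'
python3 -m handwheel '[0,0,-0.9,0,0,0,-1,0.212,0.519,0.015,-0.0013,-0.0069,-0.0047,-1,0.212,0.519,0.015,-0.0013,-0.0069,-0.0047,-1,0.212,0.519,0.015,-0.0013,-0.0069,-0.0047,-1,0.212,0.519,0.015,-0.0013,-0.0069,-0.0047,-1]'
python3 -m handwheel '[0.212,0.519,0.015,-0.0013,-0.0069,-0.0047,-1,0.212,0.519,0.015,-0.0013,-0.0069,-0.0047,-1,0.212,0.519,0.015,-0.0013,-0.0069,-0.0047,-1,0.212,0.519,0.015,-0.0013,-0.0069,-0.0047,-1,0.212,0.519,0.015,-0.0013,-0.0069,-0.0047,-1]'
python3 -m handwheel '[0.212,0.519,0.015,-0.0013,-0.0069,-0.0047,-1,0.212,0.519,0.015,-0.0013,-0.0069,-0.0047,-1,0.212,0.519,0.015,-0.0013,-0.0069,-0.0047,-1]'
python3 - <<'E'
from h import *
B,o=bayM(613.3,73,-1.8);R1=Ro.from_euler("z",-1.8,degrees=True)*down(90,30)
print(R_().as_matrix().round(3),R1.as_matrix().round(3),state()["joints"]);plan(o+B@np.array([0,0,70-29.4]),R1,5)
E
```

```text
time_s: 14.73
ee_pos: [516.1, -263.7, 148.4]
ee_rot: [-0.0, 0.196, 0.981, -0.0]
contact_force: [1.7, 1.3, -0.7]
finger_gap: 15.9
gripper_force: 44.9
time_s: 15.15
ee_pos: [513.5, -173.0, 178.9]
ee_rot: [0.089, 0.136, 0.987, -0.001]
contact_force: [0.9, 0.6, -0.7]
finger_gap: 15.4
gripper_force: 44.9
time_s: 15.57
ee_pos: [496.1, -62.8, 167.5]
ee_rot: [0.198, 0.061, 0.978, -0.002]
contact_force: [0.0, -0.2, -1.2]
finger_gap: 15.6
gripper_force: 44.9
time_s: 15.82
ee_pos: [479.5, 1.7, 156.1]
ee_rot: [0.262, 0.014, 0.965, -0.002]
contact_force: [0.2, -0.3, -1.1]
finger_gap: 15.7
gripper_force: 44.9
[[-0.863  0.029  0.505]
 [ 0.026  1.    -0.012]
 [-0.505  0.003 -0.863]] [[-0.866  0.031  0.5  ]
 [ 0.027  1.    -0.016]
 [-0.5    0.    -0.866]] [-0.32136099 -0.13485366  0.18192928  2.42217619  0.31291821  0.34289011
  1.13879254]
5 rows of [-0.448  0.376  0.336] [0.0001 0.0002 0.    ] | mm 27.0 deg 0.08
```

```bash
python3 -m handwheel '[-0.448,0.376,0.336,0,0,0,-1,-0.448,0.376,0.336,0,0,0,-1,-0.448,0.376,0.336,0,0,0,-1,-0.448,0.376,0.336,0,0,0,-1,-0.448,0.376,0.336,0,0,0,-1]'
python3 -m handwheel '[0,0,0,0,0,0,-1,0,0,0,0,0,0,-1]'
cat >> h.py <<'E'
def covfit(h0=0,show=True):
    # pose of held cover from mask contours in both cameras: offsets (dx,dy,dz,yaw) of the cover outline in the bay frame
    out={}
    for cam in("top","scene"):
        f=grab_frame(cam);r=[q for q in cut_out(cam,"cover")[:1]]
        if r:
            m=r[0]["mask"].astype(np.uint8);cs,_=cv2.findContours(m,0,2);c=max(cs,key=cv2.contourArea)[:,0];out[cam]=(f,r[0]["p"],r[0]["rect"],m,c)
    return out
E
python3 - <<'E'
from h import *
B,o=bayM(613.3,73,-1.8);s=state();print(s["ee_pos"],s["contact_force"]);plan(o+B@np.array([0,0,70-29.4]),Ro.from_euler("z",-1.8,degrees=True)*down(90,30),2)
f=grab_frame("top")
for h in ("top","scene"):
    f=snap(h,h+"10");print(h,"tool-hyp",[proj(f,o+B@np.array([x,y,70])).round() for x,y in((45,70),(-45,70),(45,-70),(-45,-70))])
    r=cut_out(h,"cover")
    for q in r[:2]:
        m=q["mask"].astype(np.uint8);cs,_=cv2.findContours(m,0,2);c=max(cs,key=cv2.contourArea)
        print(q["p"],cv2.approxPolyDP(c,4,True)[:,0].tolist())
a=cv2.imread("pics/scene10.png")[80:240,260:420]
b=cv2.imread("pics/top10.png")[160:260,270:370]
cv2.imwrite("pics/c10.png",np.hstack([cv2.resize(a,(480,480),interpolation=2),cv2.resize(b,(320,320),interpolation=2,).__class__((480,320,3),np.uint8) if 0 else cv2.copyMakeBorder(cv2.resize(b,(320,320),interpolation=2),0,160,0,0,0)]))
E
```

```text
time_s: 16.23
ee_pos: [594.4, 72.6, 142.6]
ee_rot: [0.26, 0.015, 0.965, -0.003]
contact_force: [-0.1, -0.8, -1.6]
finger_gap: 15.9
gripper_force: 44.9
time_s: 16.4
ee_pos: [593.7, 72.4, 142.3]
ee_rot: [0.26, 0.015, 0.966, -0.003]
contact_force: [-0.2, -1.9, -0.8]
finger_gap: 15.2
gripper_force: 44.9
[593.65975952  72.36789013 142.26024383] [-0.17638548 -1.8901497  -0.75054468]
2 rows of [ 0.002  0.016 -0.014] [0.0002 0.0001 0.    ] | mm 0.8 deg 0.08
top tool-hyp [array([294., 192.]), array([294., 221.]), array([345., 193.]), array([343., 223.])]
0.96 [[295, 194], [296, 215], [315, 206], [318, 215], [325, 207], [332, 216], [344, 216], [345, 195]]
0.65 [[264, 190], [276, 200], [280, 220], [286, 212], [294, 214], [296, 192], [345, 194], [354, 231], [364, 215], [357, 177], [332, 160], [303, 162], [288, 172], [276, 191]]
scene tool-hyp [array([329., 152.]), array([308., 171.]), array([356., 171.]), array([333., 192.])]
0.71 [[337, 157], [331, 160], [331, 172], [319, 162], [310, 170], [332, 191], [355, 172]]
0.69 [[381, 204], [354, 174], [335, 191], [314, 181], [300, 197], [297, 211], [314, 230], [349, 235], [374, 225]]
```

```bash
python3 - <<'E'
from h import *
ft=grab_frame("top");fs=grab_frame("scene")
T=lambda u,v:(280+u/5-.4,170+v/5-.4)
for a,z in(((206.5,55),154),((198.5,244),106)):
    X=onz(ft,*T(*a),z);print(X.round(1),"yc",(X[1]+(X[0]-613.3)*np.sin(np.radians(2))).round(1))
# fit held cover corners
B,o=bayM(613.3,73,-1.8)
def fit(f,obs):
    g=lambda q:np.concatenate([proj(f,o+B@(Ro.from_euler("z",q[2] if len(q)>2 else 0,degrees=True).apply([x,y,0])+[q[0],q[1],z]))-p for (x,y,z),p in obs])
    r=least_squares(g,[0,0]);print(r.x.round(1),r.fun.round(1))
fit(ft,[((45,70,74),(294.7,193.5)),((45,-70,74),(345.3,194.5))])
fit(fs,[((-45,70,74),(309.7,169.7)),((-45,-70,70),(332,191.7)),((45,-70,73),(355.5,172))])
for n in("top","scene"):
    im=cv2.imread(f"pics/{n}10.png");sl=(slice(180,232),slice(284,356)) if n=="top" else (slice(148,212),slice(296,368))
    c=im[sl];cv2.imwrite(f"pics/z_{n}.png",cv2.resize(c,None,fx=5.5,fy=5.5,interpolation=2))
a=cv2.imread("pics/z_top.png");b=cv2.imread("pics/z_scene.png");h=max(a.shape[0],b.shape[0]);P=lambda i:cv2.copyMakeBorder(i,0,h-i.shape[0],0,0,0)
o2=np.hstack([P(a),P(b)]);print(o2.shape);cv2.imwrite("pics/c10.png",o2)
E
```

```text
[657.1  69.1 154. ] yc 70.6
[554.4  74.  106. ] yc 71.9
[-2.7 -2.7] [-0.2 -0.4  0.2  0.4]
[-0.9 -2.6] [-1.8  0.8  1.3  0.4  0.2 -1.3]
(352, 792, 3)
```

View pics/c10.png

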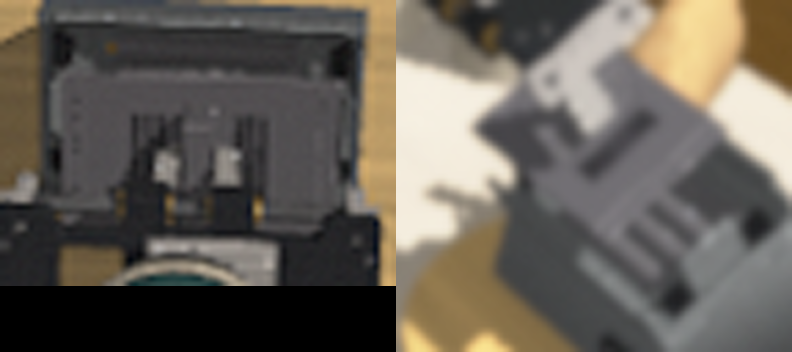

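```bash
python3 -m handwheel '[-0.02,0.006,0.25,0,0,0,-1,-0.0175,0.006,0.25,0,0,0,-1,0,0,0.25,0,0,0,-1,0,0,0.2,0,0,0,-1,0,0,0,0,0,0,-1]'
python3 -m handwheel '[0,0,0.1,0,0,0,-1,0,0,0.1,0,0,0,-1,0,0,0.1,0,0,0,-1,0,0,0,0,0,0,-1]'
python3 -m handwheel '[0,0,0.1,0,0,0,-1,0,0,0.1,0,0,0,-1,0,0,0,0,0,0,-1]'
```

```text
time_s: 17.17
ee_pos: [613.8, 71.6, 108.6]
ee_rot: [0.259, 0.015, 0.966, -0.003]
contact_force: [-1.1, -0.6, -0.9]
finger_gap: 15.4
gripper_force: 44.9
time_s: 17.5
ee_pos: [620.1, 71.7, 100.0]
ee_rot: [0.26, 0.015, 0.965, -0.003]
contact_force: [-1.1, 0.2, -1.8]
finger_gap: 15.6
gripper_force: 44.9
time_s: 17.75
ee_pos: [624.8, 72.9, 94.3]
ee_rot: [0.261, 0.015, 0.965, -0.002]
contact_force: [-7.7, 6.2, 12.0]
finger_gap: 16.6
gripper_force: 45.7
```

```bash
cat >> h.py <<'E'
def inbay(x=613.3,y=73,yaw=-1.8):
    B,o=bayM(x,y,yaw);s=state();print("tcp in bay",(B.T@(s["ee_pos"]-o)).round(1),"F in bay",(B.T@s["contact_force"]).round(1),"M",(B.T@s["moment"]).round(2),"gap",s["finger_gap"].round(1),"t",s["time_s"])
E
python3 -c "
from h import *
inbay()"
```

```text
Traceback (most recent call last):
  File "h.py", line 48, in inbay
    B,o=bayM(x,y,yaw);s=state();print("tcp in bay",(B.T@(s["ee_pos"]-o)).round(1),"F in bay",(B.T@s["contact_force"]).round(1),"M",(B.T@s["moment"]).round(2),"gap",s["finger_gap"].round(1),"t",s["time_s"])
                                                                                                                                                                    ^^^^^^^^^^^^^^^^^^^^^
AttributeError: 'float' object has no attribute 'round'
```

```bash
sed -i 's/s\["finger_gap"\].round(1)/s["finger_gap"]/' h.py; python3 -c "
from h import *
inbay()"
```

```text
tcp in bay [  3.1   0.3 -17.6] F in bay [-0.8  5.9 14.3] M [ 0.25  0.55 -0.01] gap 16.63468680656857 t 17.75
```

```bash
python3 -m handwheel '[0,0.035,-0.02,0,0,0,-1,0,0,0,0,0,0,-1]'; python3 -c "
from h import *
inbay()"
python3 -m handwheel '[0,0,0.05,0,0,0,-1,0,0,0.03,0,0,0,-1,0,0,0,0,0,0,-1]'; python3 -c "
from h import *
inbay()"
```

```text
time_s: 17.92
ee_pos: [624.1, 73.0, 95.1]
ee_rot: [0.261, 0.015, 0.965, -0.003]
contact_force: [-3.9, -0.3, 8.0]
finger_gap: 16.6
gripper_force: 44.9
tcp in bay [  2.9   0.4 -16.5] F in bay [ 0.6 -0.4  8.9] M [-0.83  0.46  0.08] gap 16.613197953023914 t 17.9167
time_s: 18.17
ee_pos: [625.5, 73.0, 91.8]
ee_rot: [0.261, 0.015, 0.965, -0.003]
contact_force: [-0.4, -0.9, -1.5]
finger_gap: 15.8
gripper_force: 45.0
tcp in bay [  2.4   0.4 -20.1] F in bay [-1.  -0.9 -1.1] M [-0.04  0.67 -0.03] gap 15.804019473000013 t 18.1667
```

```bash
python3 -m handwheel '[0,0,0.04,0,0,0,-1,0,0,0.04,0,0,0,-1,0,0,0,0,0,0,-1]'; python3 -c "
from h import *
inbay()"
```

```text
time_s: 18.42
ee_pos: [627.1, 73.3, 89.0]
ee_rot: [0.261, 0.015, 0.965, -0.003]
contact_force: [-6.6, 1.6, 9.1]
finger_gap: 15.6
gripper_force: 45.0
tcp in bay [  2.4   0.8 -23.3] F in bay [-1.2  1.4 11.2] M [0.17 0.8  0.06] gap 15.61496403579127 t 18.4167
```

```bash
python3 -m handwheel '[0,0,0,0,0,0,0,0,0,0,0,0,0,0,0,0,0,0,0,0,0,0,0,0,0,0,0,0,0,0,-0.1,0,0,0,0]'
python3 -m handwheel '[0,0,-0.5,0,0,0,0,0,0,-0.6,0,0,0,-1,0,0,0,0,0,0,-1]'
python3 - <<'E'
from h import *
inbay();B,o=bayM(613.3,73,-1.8);R1=Ro.from_euler("z",-1.8,degrees=True)*down(90,30)
p=lambda x,y,z:o+B@np.array([x,y,z])
plan(p(1-27,.8-48,20),R1,3)
for cam in("top","scene"):
    f=snap(cam,cam+"11");r=cut_out(cam,"cover")
    if r:
        cs,_=cv2.findContours(r[0]["mask"].astype(np.uint8),0,2);print(cam,r[0]["p"],cv2.approxPolyDP(max(cs,key=cv2.contourArea),3,True)[:,0].tolist())
    print([proj(f,p(x,y,12)).round(1).tolist() for x,y in((45,70),(-45,70),(-45,-70),(45,-70))])
E
```

```text
time_s: 18.83
ee_pos: [624.7, 72.9, 91.7]
ee_rot: [0.26, 0.015, 0.966, -0.003]
contact_force: [-0.6, -0.2, 0.1]
finger_gap: 45.1
gripper_force: 0.0
time_s: 19.08
ee_pos: [602.5, 74.0, 133.6]
ee_rot: [0.262, 0.015, 0.965, -0.002]
contact_force: [1.0, 0.1, 1.9]
finger_gap: 37.4
gripper_force: 0.0
tcp in bay [ 3.5  0.6 27.6] F in bay [1.8 0.1 1.2] M [ 0.04  0.32 -0.04] gap 37.42112693863949 t 19.0833
3 rows of [ 0.245 -0.399  0.061] [ 0.0002  0.0003 -0.0001] | mm 18.9 deg 0.13
top 0.96 [[296, 187], [297, 212], [311, 203], [314, 212], [323, 213], [327, 203], [335, 213], [342, 213], [343, 188]]
[[295.5, 184.3], [295.4, 213.1], [343.2, 214.9], [344.5, 186.1]]
scene 0.55 [[337, 166], [336, 175], [328, 173], [318, 182], [342, 202], [361, 184]]
[[336.6, 163.6], [316.3, 181.8], [340.8, 202.8], [362.6, 182.8]]
```

```bash
python3 -m handwheel '[0.245,-0.399,0,0,0,0,-1,0.245,-0.399,0,0,0,0,-1,0.245,-0.399,0,0,0,0,-1,0,0,0.3,0,0,0,-1,0,0,0.3,0,0,0,-1]' 20; python3 -m handwheel '[0,0,0.3,0,0,0,-1,0,0,0,0,0,0,-1]'; python3 -c "
from h import *
inbay()"
```

```text
time_s: 19.7
ee_pos: [587.4, 25.6, 93.7]
ee_rot: [0.26, 0.016, 0.966, -0.003]
contact_force: [1.1, 1.0, 0.1]
finger_gap: 0.4
gripper_force: 0.0
time_s: 19.87
ee_pos: [592.7, 25.0, 83.4]
ee_rot: [0.259, 0.015, 0.966, -0.004]
contact_force: [-0.5, -0.8, -0.4]
finger_gap: 0.3
gripper_force: 0.0
tcp in bay [-28.8 -48.6 -11.7] F in bay [-0.6 -0.9 -0.1] M [ 0.    0.59 -0.03] gap 0.3101108059650169 t 19.8667
```

```bash
python3 -m handwheel '[0,0,0.1,0,0,0,-1,0,0,0.1,0,0,0,-1,0,0,0,0,0,0,-1]'; python3 -c "
from h import *
inbay()";python3 -m handwheel '[0,0,0.05,0,0,0,-1,0,0,0.03,0,0,0,-1,0,0,0,0,0,0,-1]'; python3 -c "
from h import *
inbay()"
```

```text
time_s: 20.12
ee_pos: [596.5, 25.4, 77.9]
ee_rot: [0.259, 0.016, 0.966, -0.003]
contact_force: [-0.6, -0.6, -0.1]
finger_gap: 0.6
gripper_force: 0.0
tcp in bay [-28.3 -48.1 -18.4] F in bay [-0.5 -0.6  0.2] M [0.04 0.48 0.05] gap 0.5831073537291783 t 20.1167
time_s: 20.37
ee_pos: [598.2, 25.8, 75.8]
ee_rot: [0.26, 0.015, 0.966, -0.003]
contact_force: [0.8, -0.4, -0.4]
finger_gap: 0.4
gripper_force: 0.0
tcp in bay [-27.8 -47.6 -21.1] F in bay [ 0.5 -0.3 -0.8] M [-0.01  0.51  0.06] gap 0.40213681358000003 t 20.3667
```

```bash
for i in 1 2; do python3 -m handwheel '[0,0,0.05,0,0,0,-1,0,0,0,0,0,0,-1]' >/dev/null; python3 -c "
from h import *
inbay()"; done; python3 -m handwheel '[0,0,0.05,0,0,0,-1,0,0,0,0,0,0,-1]' >/dev/null; python3 -c "
from h import *
inbay()"
```

```text
tcp in bay [-27.7 -47.6 -23. ] F in bay [-0.3  0.2  0.3] M [0.01 0.49 0.  ] gap 0.330187637179701 t 20.5333
tcp in bay [-27.5 -47.6 -25. ] F in bay [-0.6  0.1 -0.2] M [0.11 0.5  0.03] gap 0.6279132790251885 t 20.7
tcp in bay [-27.3 -47.3 -26.9] F in bay [0.1 1.4 5.5] M [0.45 0.4  0.02] gap 0.5137963187935853 t 20.8667
```

```bash
cat > b.py <<'E'
from h import *
inbay()
E
python3 -m handwheel '[0,0,0.05,0,0,0,-1,0,0,0,0,0,0,-1]' >/dev/null; python3 b.py
python3 -m handwheel '[0,0,0.05,0,0,0,-1,0,0,0,0,0,0,-1]' >/dev/null; python3 b.py
python3 -m handwheel '[0,0,0.05,0,0,0,-1,0,0,0,0,0,0,-1]' >/dev/null; python3 b.py
```

```text
tcp in bay [-27.5 -47.5 -29. ] F in bay [-0.   0.6  1. ] M [ 0.16  0.38 -0.03] gap 0.5970373434861186 t 21.0333
tcp in bay [-27.2 -47.6 -31. ] F in bay [0.7 1.3 6.3] M [ 0.25  0.34 -0.07] gap 0.48090726903067954 t 21.2
tcp in bay [-25.9 -48.3 -32.1] F in bay [ 0.9 -4.4 35.2] M [-0.77  0.17  0.1 ] gap 0.5215612095024885 t 21.3667
```

```bash
python3 -m handwheel '[0,0,-0.5,0,0,0,-1,-0.67,0,0,0,0,0,-1,-0.67,0,0,0,0,0,-1,0,0,0,0,0,0,-1,0,0,0.1,0,0,0,-1]' >/dev/null; python3 b.py
python3 -m handwheel '[0,0,0.1,0,0,0,-1,0,0,0,0,0,0,-1]' >/dev/null; python3 b.py
python3 -m handwheel '[0,0,0.06,0,0,0,-1,0,0,0,0,0,0,-1]' >/dev/null; python3 b.py
```

```text
tcp in bay [ 27.3 -48.4 -16.6] F in bay [-0.  -1.  -0.7] M [-0.02  0.47 -0.03] gap 0.5809866952917985 t 21.7833
tcp in bay [ 24.4 -48.  -21.9] F in bay [ 0.1  0.7 -0.6] M [ 0.03  0.52 -0.03] gap 0.5512328633795749 t 21.95
tcp in bay [ 25.2 -47.5 -23.8] F in bay [-0.6  0.1 -0.5] M [-0.01  0.48 -0.05] gap 0.5597388527332432 t 22.1167
```

```bash
python3 -m handwheel '[0,0,0.05,0,0,0,-1,0,0,0,0,0,0,-1]' >/dev/null; python3 b.py
python3 -m handwheel '[0,0,0.05,0,0,0,-1,0,0,0,0,0,0,-1]' >/dev/null; python3 b.py
python3 -m handwheel '[0,0,0.05,0,0,0,-1,0,0,0,0,0,0,-1]' >/dev/null; python3 b.py
python3 -m handwheel '[0,0,0.03,0,0,0,-1,0,0,0,0,0,0,-1]' >/dev/null; python3 b.py
```

```text
tcp in bay [ 25.8 -47.6 -25.5] F in bay [ 0.9 -0.6  0.1] M [0.03 0.47 0.02] gap 0.3711663901508714 t 22.2833
tcp in bay [ 26.  -47.8 -27.5] F in bay [-1.  -0.3  0.1] M [ 0.04  0.51 -0.04] gap 0.3122424811148332 t 22.45
tcp in bay [ 26.  -47.8 -29.5] F in bay [-0.1  0.9 -0.3] M [-0.    0.51 -0.06] gap 0.6232371676322745 t 22.6167
tcp in bay [ 26.  -47.8 -30.6] F in bay [-0.5  0.6  0.1] M [0.07 0.52 0.02] gap 0.34013725177974874 t 22.7833
```

```bash
python3 -m handwheel '[0,0,0.03,0,0,0,-1,0,0,0,0,0,0,-1]' >/dev/null; python3 b.py
python3 -m handwheel '[0,0,0.02,0,0,0,-1,0,0,0,0,0,0,-1]' >/dev/null; python3 b.py
python3 -m handwheel '[0,0,0.02,0,0,0,-1,0,0,0,0,0,0,-1]' >/dev/null; python3 b.py
```

```text
tcp in bay [ 26.2 -47.8 -31.7] F in bay [-1.1 -0.7  6. ] M [-0.06  0.67 -0.04] gap 0.6726797545340886 t 22.95
tcp in bay [ 26.3 -47.7 -32. ] F in bay [-3.9 -0.1 19.8] M [-0.13  1.24 -0.02] gap 0.25419452811914434 t 23.1167
tcp in bay [ 26.9 -47.5 -32.5] F in bay [-2.6 -0.7 28.3] M [-0.    1.2   0.08] gap 0.6153297204392308 t 23.2833
```

```bash
python3 -m handwheel '[0,0,-1,0,0,0,-1,0,0,-0.1,0,0,0,-1,0,0.8,0,0,0,0,-1,0,0.8,0,0,0,0,-1,0,0.8,0,0,0,0,-1]' >/dev/null; python3 -m handwheel '[0,0,0,0,0,0,-1,0,0,0.3,0,0,0,-1,0,0,0.3,0,0,0,-1,0,0,0,0,0,0,-1]' >/dev/null; python3 b.py
python3 -m handwheel '[0,0,0.1,0,0,0,-1,0,0,0,0,0,0,-1]' >/dev/null; python3 b.py
python3 -m handwheel '[0,0,0.05,0,0,0,-1,0,0,0,0,0,0,-1]' >/dev/null; python3 b.py
```

```text
tcp in bay [ 25.1  47.9 -14.6] F in bay [-0.3  0.2 -0.4] M [-0.03  0.51  0.01] gap 0.5581709266347636 t 24.0333
tcp in bay [ 26.   48.1 -17.3] F in bay [-0.7 -0.4 -0.5] M [-0.04  0.38 -0.01] gap 0.46711568955893074 t 24.2
tcp in bay [ 26.3  48.  -19. ] F in bay [-0.  -0.3 -0.8] M [0.01 0.51 0.03] gap 0.34413707730109566 t 24.3667
```

```bash
python3 -m handwheel '[0,0,0.08,0,0,0,-1,0,0,0,0,0,0,-1]' >/dev/null; python3 b.py
python3 -m handwheel '[0,0,0.06,0,0,0,-1,0,0,0,0,0,0,-1]' >/dev/null; python3 b.py
python3 -m handwheel '[0,0,0.04,0,0,0,-1,0,0,0,0,0,0,-1]' >/dev/null; python3 b.py
python3 -m handwheel '[0,0,0.04,0,0,0,-1,0,0,0,0,0,0,-1]' >/dev/null; python3 b.py
```

```text
tcp in bay [ 26.1  48.  -22.6] F in bay [ 0.7  0.8 -0.2] M [-0.    0.48 -0.01] gap 0.3623956588343234 t 24.5333
tcp in bay [ 26.2  48.3 -25. ] F in bay [ 0.9 -0.4 -0.1] M [-0.05  0.31 -0.  ] gap 0.5445974197196318 t 24.7
tcp in bay [ 26.4  48.2 -26.3] F in bay [ 0.1 -1.8  7.8] M [-0.3   0.6   0.02] gap 0.9557597310542997 t 24.8667
tcp in bay [ 26.5  48.3 -27.6] F in bay [-1.  -2.5 15.7] M [-0.5   0.84 -0.03] gap 0.32680733854954347 t 25.0333
```

```bash
python3 -m handwheel '[0,0,0.04,0,0,0,-1,0,0,0,0,0,0,-1]' >/dev/null; python3 b.py
python3 -m handwheel '[0,0,0.04,0,0,0,-1,0,0,0,0,0,0,-1]' >/dev/null; python3 b.py
python3 -m handwheel '[0,0,0.03,0,0,0,-1,0,0,0,0,0,0,-1]' >/dev/null; python3 b.py
```

```text
tcp in bay [ 26.2  48.2 -29.5] F in bay [ 0.4 -0.4 -0.5] M [-0.01  0.55  0.  ] gap 0.4864524381222193 t 25.2
tcp in bay [ 26.2  48.3 -31.2] F in bay [-0.5 -0.4  6.2] M [-0.19  0.55 -0.06] gap 0.5118346834272187 t 25.3667
tcp in bay [ 26.9  48.  -31.7] F in bay [-1.3 -4.1 26.9] M [-1.05  0.99 -0.04] gap 0.45306699838160674 t 25.5333
```

Snapped and home there. Now the (-x, +y) corner.

```bash
python3 -m handwheel '[0,0,-0.4,0,0,0,-1,0.67,0,0,0,0,0,-1,0.67,0,0,0,0,0,-1,0,0,0,0,0,0,-1,0,0,0.1,0,0,0,-1]' >/dev/null; python3 -m handwheel '[0,0,0.05,0,0,0,-1,0,0,0,0,0,0,-1]' >/dev/null; python3 b.py
python3 -m handwheel '[0,0,0.06,0,0,0,-1,0,0,0,0,0,0,-1]' >/dev/null; python3 b.py
python3 -m handwheel '[0,0,0.04,0,0,0,-1,0,0,0,0,0,0,-1]' >/dev/null; python3 b.py
python3 -m handwheel '[0,0,0.04,0,0,0,-1,0,0,0,0,0,0,-1]' >/dev/null; python3 b.py
```

```text
tcp in bay [-26.7  48.3 -23.1] F in bay [-0.3 -0.4 -0.6] M [ 0.03  0.48 -0.02] gap 0.908767284616884 t 26.1167
tcp in bay [-27.1  48.1 -25.3] F in bay [-0.   0.4  0.3] M [ 0.03  0.5  -0.04] gap 0.6174736791698066 t 26.2833
tcp in bay [-27.4  48.1 -26.7] F in bay [0.6 0.4 0.1] M [0.01 0.54 0.02] gap 0.3296689588596147 t 26.45
tcp in bay [-27.5  48.2 -28.3] F in bay [ 0.7  0.1 -0.1] M [ 0.03  0.46 -0.02] gap 0.34069580427885365 t 26.6167
```

```bash
python3 -m handwheel '[0,0,0.05,0,0,0,-1,0,0,0,0,0,0,-1]' >/dev/null; python3 b.py
python3 -m handwheel '[0,0,0.04,0,0,0,-1,0,0,0,0,0,0,-1]' >/dev/null; python3 b.py
python3 -m handwheel '[0,0,0.025,0,0,0,-1,0,0,0,0,0,0,-1]' >/dev/null; python3 b.py
```

```text
tcp in bay [-27.6  48.2 -30.3] F in bay [-0.9 -0.2  1.2] M [-0.    0.5  -0.02] gap 0.42301479832510236 t 26.7833
tcp in bay [-27.3  48.3 -31.6] F in bay [-1.2 -1.2  9.6] M [-0.18  0.63 -0.07] gap 0.553391265055421 t 26.95
tcp in bay [-26.7  48.7 -32.1] F in bay [-0.6 -1.2 23.7] M [-0.29  0.67 -0.07] gap 0.614398629240852 t 27.1167
```

```bash
python3 -m handwheel '[0,0,-1,0,0,0,-1,0,0,-0.1,0,0,0,-1,0,-0.8,0,0,0,0,-1,0,-0.8,0,0,0,0,-1,0,-0.8,0,0,0,0,-1]' >/dev/null; python3 -m handwheel '[0,0,0,0,0,0,-1,0,0,0.5,0,0,0,-1,0,0,0.45,0,0,0,-1,0,0,0,0,0,0,-1]' >/dev/null; python3 b.py
python3 -m handwheel '[0,0,0.04,0,0,0,-1,0,0,0,0,0,0,-1]' >/dev/null; python3 b.py
python3 -m handwheel '[0,0,0.03,0,0,0,-1,0,0,0,0,0,0,-1]' >/dev/null; python3 b.py
python3 -m handwheel '[0,0,0.03,0,0,0,-1,0,0,0,0,0,0,-1]' >/dev/null; python3 b.py
```

```text
tcp in bay [-28.6 -48.1 -29.4] F in bay [-1.   1.1  0.3] M [ 0.05  0.53 -0.  ] gap 0.5864505888677786 t 27.8667
tcp in bay [-27.5 -47.2 -28.8] F in bay [-0.4 -0.5  0.9] M [ 0.06  0.52 -0.02] gap 0.4731956096138093 t 28.0333
tcp in bay [-27.  -47.6 -29.8] F in bay [-0.5  0.5 -0.1] M [-0.03  0.52  0.01] gap 0.5519859819205636 t 28.2
tcp in bay [-27.2 -47.8 -31.3] F in bay [-1.2  1.   0.1] M [ 0.01  0.51 -0.01] gap 0.5062615490152654 t 28.3667
```

```bash
python3 -m handwheel '[0,0,0.025,0,0,0,-1,0,0,0,0,0,0,-1]' >/dev/null; python3 b.py
python3 -m handwheel '[0,0,0.015,0,0,0,-1,0,0,0,0,0,0,-1]' >/dev/null; python3 b.py
python3 -m handwheel '[0,0,-0.4,0,0,0,-1,-0.67,0,0,0,0,0,-1,-0.67,0,0,0,0,0,-1,0,0,0.1,0,0,0,-1,0,0,0.2,0,0,0,-1]' >/dev/null;python3 -m handwheel '[0,0,0,0,0,0,-1,0,0,0.05,0,0,0,-1,0,0,0,0,0,0,-1]' >/dev/null; python3 b.py
python3 -m handwheel '[0,0,0.03,0,0,0,-1,0,0,0,0,0,0,-1]' >/dev/null; python3 b.py
```

```text
tcp in bay [-27.3 -47.8 -32.4] F in bay [-0.9  0.2  6.7] M [-0.09  0.52  0.  ] gap 0.6000333958758213 t 28.5333
tcp in bay [-27.1 -47.9 -32.6] F in bay [-2.3 -0.9 23. ] M [-0.4   0.99 -0.03] gap 0.4608324214298895 t 28.7
tcp in bay [ 25.6 -47.6 -31.1] F in bay [1.4 0.1 0.2] M [ 0.01  0.42 -0.  ] gap 0.32992305063096444 t 29.3667
tcp in bay [ 26.  -47.7 -32.2] F in bay [ 0.3  0.5 -0.5] M [-0.03  0.42 -0.02] gap 0.8992825407226583 t 29.5333
```

```bash
python3 -m handwheel '[0,0,0.025,0,0,0,-1,0,0,0,0,0,0,-1]' >/dev/null; python3 b.py
python3 -m handwheel '[0,0,0.015,0,0,0,-1,0,0,0,0,0,0,-1]' >/dev/null; python3 b.py
python3 -m handwheel '[0,0,-1,0,0,0,-1,0,0,-0.1,0,0,0,-1,0,0.8,0,0,0,0,-1,0,0.8,0,0,0,0,-1,0,0.8,0,0,0,0,-1]' >/dev/null; python3 -m handwheel '[0,0,0,0,0,0,-1,0,0,0.5,0,0,0,-1,0,0,0.4,0,0,0,-1,0,0,0,0,0,0,-1,0,0,0.05,0,0,0,-1]' >/dev/null; python3 -m handwheel '[0,0,0.05,0,0,0,-1,0,0,0,0,0,0,-1]' >/dev/null;python3 b.py
python3 -m handwheel '[0,0,0.025,0,0,0,-1,0,0,0,0,0,0,-1]' >/dev/null; python3 b.py
```

```text
tcp in bay [ 26.4 -47.6 -32.7] F in bay [-2.2  0.6 15.2] M [0.03 1.1  0.05] gap 0.5497934723396829 t 29.7
tcp in bay [ 26.8 -47.4 -33. ] F in bay [-3.7 -0.1 25.1] M [0.01 1.3  0.1 ] gap 0.36845296404145333 t 29.8667
tcp in bay [ 26.5  48.1 -29.2] F in bay [ 0.1  0.8 -0.8] M [ 0.02  0.55 -0.03] gap 0.6796845147634699 t 30.8667
tcp in bay [ 26.6  48.1 -30.3] F in bay [ 0.5  0.2 -0.1] M [-0.05  0.49 -0.03] gap 0.3709447586801236 t 31.0333
```

```bash
python3 -m handwheel '[0,0,0.025,0,0,0,-1,0,0,0,0,0,0,-1]' >/dev/null; python3 b.py
python3 -m handwheel '[0,0,0.02,0,0,0,-1,0,0,0,0,0,0,-1]' >/dev/null; python3 b.py
python3 -m handwheel '[0,0,0.015,0,0,0,-1,0,0,0,0,0,0,-1]' >/dev/null; python3 b.py
python3 -m handwheel '[0,0,-0.3,0,0,0,-1,0.67,0,0,0,0,0,-1,0.67,0,0,0,0,0,-1,0,0,0.1,0,0,0,-1,0,0,0.1,0,0,0,-1]' >/dev/null;python3 -m handwheel '[0,0,0.03,0,0,0,-1,0,0,0,0,0,0,-1,0,0,0,0,0,0,-1]' >/dev/null; python3 b.py
python3 -m handwheel '[0,0,0.025,0,0,0,-1,0,0,0,0,0,0,-1]' >/dev/null; python3 b.py
```

```text
tcp in bay [ 26.5  48.2 -31.5] F in bay [ 0.9 -1.3  3.3] M [-0.12  0.41 -0.05] gap 0.13630120537921442 t 31.2
tcp in bay [ 26.8  48.1 -31.7] F in bay [-2.3 -3.8 22.7] M [-0.86  1.11 -0.  ] gap 0.7079171250540612 t 31.3667
tcp in bay [ 27.1  47.9 -32. ] F in bay [-2.9 -5.9 33. ] M [-1.24  1.29 -0.06] gap 0.5639446939695628 t 31.5333
tcp in bay [-26.7  48.3 -30.5] F in bay [ 0.5 -0.1 -0.3] M [ 0.07  0.46 -0.04] gap 0.25893062280069895 t 32.2
tcp in bay [-27.   48.1 -31.5] F in bay [-0.3 -0.6  0.3] M [-0.02  0.49  0.02] gap 0.6009268086932739 t 32.3667
```

```bash
python3 -m handwheel '[0,0,0.02,0,0,0,-1,0,0,0,0,0,0,-1]' >/dev/null; python3 b.py
python3 -m handwheel '[0,0,0.02,0,0,0,-1,0,0,0,0,0,0,-1]' >/dev/null; python3 b.py
python3 -m handwheel '[0,0,-1,0,0,0,-1,0,0,-1,0,0,0,-1,0,0,-1,0,0,0,-1,0,0,-0.9,0,0,0,-1,0,0,-0.9,0,0,0,-1]'; python3 -m handwheel '[0.3,0,-0.9,0,0,0,-1,0.3,0,-0.9,0,0,0,-1,0.5,0,-0.5,0,0,0,-1,0.5,0,-0.5,0,0,0,-1,0,0,0,0,0,0,-1]'
python3 - <<'E'
from h import *
B,o=bayM(613.3,73,-1.8)
for cam in("top","scene"):
    f=snap(cam,cam+"12");r=cut_out(cam,"cover")
    if r:
        cs,_=cv2.findContours(r[0]["mask"].astype(np.uint8),0,2);c=max(cs,key=cv2.contourArea);print(cam,r[0]["p"],r[0]["rect"],cv2.approxPolyDP(c,2,True)[:,0].tolist())
    print([proj(f,o+B@np.array([x,y,5])).round(1).tolist() for x,y in((45,70),(-45,70),(-45,-70),(45,-70))])
a=cv2.imread("pics/top12.png")[236:266,305:335].astype(int)
b=cv2.imread("pics/top7.png")[236:266,305:335].astype(int)
print("tick rows, darkest col:",[(236+i,(305+np.argsort(a[i,5:25].sum(1))[:2]+5).tolist(),(305+np.argsort(b[i,5:25].sum(1))[:2]+5).tolist()) for i in range(4,12)])
def cen(im,r):
    v=im[r,8:22].sum(1);w=np.clip(np.median(v)-v-40,0,None);return 313+(w*np.arange(14)).sum()/max(w.sum(),1)
print([(236+r,round(cen(a,r),2),round(cen(b,r),2)) for r in range(5,12)])
E
```

```text
tcp in bay [-27.   48.2 -31.9] F in bay [-0.3 -0.9 13.2] M [-0.43  0.76 -0.08] gap 0.4314939750386793 t 32.5333
tcp in bay [-26.5  48.5 -32.3] F in bay [-0.9 -1.8 26.2] M [-0.51  0.8  -0.07] gap 0.5440478509239773 t 32.7
time_s: 33.12
ee_pos: [513.8, 124.4, 227.3]
ee_rot: [0.26, 0.015, 0.965, -0.003]
contact_force: [0.3, -1.7, -1.0]
finger_gap: 0.5
gripper_force: 0.0
time_s: 33.53
ee_pos: [423.2, 128.8, 288.0]
ee_rot: [0.262, 0.014, 0.965, -0.003]
contact_force: [0.2, 0.7, 0.5]
finger_gap: 0.2
gripper_force: 0.0
top 0.49 [0.4609, 0.456, 0.0723, 0.0813] [[297, 186], [298, 212], [342, 213], [343, 187]]
[[295.7, 183.4], [295.6, 212.2], [343.2, 214.0], [344.5, 185.2]]
scene 0.96 [0.498, 0.413, 0.0673, 0.1028] [[337, 167], [320, 184], [343, 203], [348, 194], [361, 184]]
[[337.4, 164.9], [317.2, 183.1], [341.7, 204.2], [363.4, 184.1]]
tick rows, darkest col: [(240, [319, 320], [319, 318]), (241, [319, 318], [319, 318]), (242, [319, 318], [319, 318]), (243, [319, 318], [319, 318]), (244, [319, 318], [319, 318]), (245, [319, 318], [319, 318]), (246, [319, 318], [319, 318]), (247, [319, 311], [319, 311])]
[(241, np.float64(318.96), np.float64(318.76)), (242, np.float64(318.9), np.float64(318.83)), (243, np.float64(318.89), np.float64(318.88)), (244, np.float64(318.9), np.float64(318.82)), (245, np.float64(318.92), np.float64(318.64)), (246, np.float64(318.9), np.float64(318.52)), (247, np.float64(317.87), np.float64(317.9))]
```

```bash
python3 - <<'E'
from h import *
def edge(im,r,lo,hi,sgn):
    v=sgn*im[r,lo:hi].astype(float).sum(1);w=np.clip(v-np.sort(v)[len(v)//2]-30,0,None);return lo+(w*np.arange(hi-lo)).sum()/max(w.sum(),1)
im=np.mean([grab_frame("top")["pixels"].astype(float) for _ in range(3)],0)
T=[(r,edge(im,r,313,326,-1)) for r in range(241,247)];P=[(r,edge(im,r,313,323,1)) for r in range(251,260)]
print(np.round(T,2).tolist(),np.round(P,2).tolist())
pt=np.polyfit(*zip(*T),1);pp=np.polyfit(*zip(*P),1);f=grab_frame("top");c=disc(f)[0]
tt=onz(f,np.polyval(pt,247.3),247.3,28)[:2];tp=onz(f,np.polyval(pp,250.5),250.5,30)[:2]
a=lambda q:np.degrees(np.arctan2(*(q-c)[::-1]))%360
print(c,tt,tp,a(tt),a(tp))
print(im[250:253,311:326].mean(2).round())
fs=np.mean([grab_frame("scene")["pixels"].astype(float) for _ in range(2)],0)
print(fs[214:226,296:312].mean(2).round().astype(int))
E
```

```text
[[241.0, 318.95], [242.0, 318.91], [243.0, 318.91], [244.0, 318.92], [245.0, 318.92], [246.0, 318.9]] [[251.0, 319.15], [252.0, 318.82], [253.0, 318.81], [254.0, 318.79], [255.0, 319.03], [256.0, 318.81], [257.0, 318.77], [258.0, 318.82], [259.0, 319.12]]
[613.4361381   75.34404724] [473.94153285  76.57733398] [464.17450098  76.37339866] 179.4934550774683 179.6048779982508
[[110. 112.  80.  59.  43.  40.  81.  82.  60.  61.  57. 106. 127. 157.
  181.]
 [160. 146.  79.  69.  62.  62. 149. 141.  66.  56.  80. 155. 182. 175.
  171.]
 [180. 141.  78.  69.  59.  73. 171. 168.  81.  53.  92. 156. 176. 170.
  170.]]
[[128 130 144 174 194 201 201 201 202 204 206 207 206 205 206 207]
 [128 127 130 153 183 198 202 201 200 200 201 201 202 204 205 206]
 [129 129 128 137 165 189 198 200 196 192 186 180 186 198 204 206]
 [139 146 147 140 145 169 184 185 179 172 164 162 174 193 204 206]
 [182 192 190 164 138 141 154 159 163 168 170 177 186 196 204 206]
 [226 226 216 178 138 123 126 141 168 184 190 194 198 200 203 206]
 [228 217 194 160 129 111 110 130 166 188 197 200 202 201 201 202]
 [197 173 149 128 112  97  94 111 142 172 190 199 202 202 201 201]
 [163 135 114 100  86  74  74  90 112 141 170 189 198 201 202 201]
 [139 116  96  83  70  59  59  70  88 110 137 165 185 197 201 201]
 [110  98  88  82  74  65  59  59  69  86 107 131 158 179 192 198]
 [ 91  88  87  85  84  81  73  62  60  72  89 107 126 147 167 182]]
```

```bash
python3 - <<'E'
from h import *
f=grab_frame("top");im=f["pixels"].astype(float).mean(2)
for r in list(range(240,249))+list(range(250,262,2)):print(r,im[r,312:326].round().astype(int))
print("centre px",[proj(f,[613.4,y,28]).round(2).tolist() for y in (73,75.3)])
# tick: dip centroid against linear background cols 315..322
tk=[];
for r in range(241,247):
    v=im[r,315:323];bg=np.linspace(v[0],v[-1],8);w=np.clip(bg-v,0,None);tk.append((r,315+(w*np.arange(8)).sum()/w.sum()))
pr=[]
for r in range(251,260):
    v=im[r,314:322];w=np.clip(v-85,0,None);w[[0,1,6,7]]=0;pr.append((r,314+(w*np.arange(8)).sum()/w.sum()))
print(np.round(tk,2).tolist(),np.round(pr,2).tolist())
pt=np.polyfit(*zip(*tk),1);pp=np.polyfit(*zip(*pr),1)
for y in(73,75.3):
    c=np.array([613.4,y]);a=lambda q:np.degrees(np.arctan2(*(q-c)[::-1]))%360
    print(y,a(onz(f,np.polyval(pt,247.3),247.3,28)[:2]),a(onz(f,np.polyval(pt,241),241,28)[:2]),a(onz(f,np.polyval(pp,250.5),250.5,30)[:2]),a(onz(f,np.polyval(pp,259),259,30)[:2]))
# scene
g=grab_frame("scene");c=np.array([613.4,74.,0])
si=g["pixels"].astype(float).mean(2)
for ang in np.arange(176,185,.5):
    d=np.array([np.cos(np.radians(ang)),np.sin(np.radians(ang)),0])
    tv=np.mean([cv2.getRectSubPix(si.astype(np.float32),(1,1),tuple(proj(g,c+d*r+[0,0,28])))[0,0] for r in np.linspace(118,136,8)])
    pv=np.mean([cv2.getRectSubPix(si.astype(np.float32),(1,1),tuple(proj(g,c+d*r+[0,0,30])))[0,0] for r in np.linspace(154,170,6)])
    print(ang,tv.round(),pv.round())
E
```

```text
240 [152 151 150 150 153 154 146 137 146 155 151 151 152 153]
241 [141 142 141 141 144 149 110  51 118 147 144 144 144 143]
242 [138 137 139 139 139 144 102  34 114 145 139 137 137 137]
243 [141 141 140 139 143 148 108  40 118 146 142 140 138 141]
244 [145 145 145 146 146 153 112  48 124 151 146 145 145 144]
245 [148 147 146 147 147 153 113  49 123 153 144 147 145 146]
246 [132 138 139 145 150 155 114  52 122 153 147 146 147 147]
247 [ 88 107 110 120 132 138 101  63 117 137 135 135 131 129]
248 [85 92 62 21 34 49 44 45 68 68 76 85 73 71]
250 [111  80  60  43  42  82  84  61  61  57 106 126 157 183]
252 [142  77  67  58  72 172 168  80  53  92 155 177 171 169]
254 [129  73  60  58  86 173 154  61  51  96 153 173 168 169]
256 [ 94  80  61  50  99 181 154  54  50 109 160 172 169 168]
258 [ 95  76  54  41 110 187 150  47  52 120 166 171 170 168]
260 [ 95  78  57  44 107 173 141  53  44 141 176 169 168 168]
centre px [[320.51, 201.84], [319.76, 201.84]]
[[241.0, 318.95], [242.0, 318.93], [243.0, 318.94], [244.0, 318.92], [245.0, 318.93], [246.0, 318.95]] [[251.0, 317.48], [252.0, 317.49], [253.0, 317.47], [254.0, 317.43], [255.0, 317.39], [256.0, 317.31], [257.0, 317.28], [258.0, 317.21], [259.0, 317.15]]
73 178.57489694039188 178.27045317732424 177.12573122390745 177.26023494670275
75.3 179.51956309591208 179.36521898894452 178.00701640903938 178.01228763304923
176.0 178.0 229.0
176.5 174.0 230.0
177.0 170.0 228.0
177.5 167.0 223.0
178.0 165.0 216.0
178.5 165.0 205.0
179.0 168.0 192.0
179.5 171.0 178.0
180.0 175.0 165.0
180.5 179.0 152.0
181.0 183.0 140.0
181.5 187.0 130.0
182.0 190.0 120.0
182.5 193.0 110.0
183.0 195.0 102.0
183.5 196.0 94.0
184.0 197.0 88.0
184.5 198.0 83.0
```

```bash
python3 - <<'E'
from h import *
s=state();print(s["ee_pos"],s["time_s"],s["joints"])
c=np.array([613.4,74]);a=np.radians(80.6);H=c+160*np.array([np.cos(a),np.sin(a)]);R1=down(80.6-90);print(H)
plan([H[0],H[1]+8,180],R1,16)
plan([H[0],H[1],26],R1,5,[H[0],H[1]+8,180],R1)
E
```

```text
[424.28983867 127.17744591 286.05194332] 34.1333 [-1.84586952e-03 -3.72965123e-01 -4.54280542e-01  2.24190455e+00
  1.16447307e-01  7.72727620e-01  1.00726504e+00]
[639.53215396 231.85154586]
16 rows of [-0.051  0.384  0.222] [0.0044 0.0039 0.0165] | mm 17.9 deg 6.31
5 rows of [-0.039  0.007  0.77 ] [0. 0. 0.] | mm 30.8 deg 0.0
```

```bash
python3 -m handwheel '[-0.051,0.384,0.222,0.0044,0.0039,0.0165,0.3,-0.051,0.384,0.222,0.0044,0.0039,0.0165,0.3,-0.051,0.384,0.222,0.0044,0.0039,0.0165,0.3,-0.051,0.384,0.222,0.0044,0.0039,0.0165,0.3,-0.051,0.384,0.222,0.0044,0.0039,0.0165,0.3]'
python3 -m handwheel '[-0.051,0.384,0.222,0.0044,0.0039,0.0165,0.3,-0.051,0.384,0.222,0.0044,0.0039,0.0165,0.3,-0.051,0.384,0.222,0.0044,0.0039,0.0165,0.3,-0.051,0.384,0.222,0.0044,0.0039,0.0165,0.3,-0.051,0.384,0.222,0.0044,0.0039,0.0165,0.3]'
python3 -m handwheel '[-0.051,0.384,0.222,0.0044,0.0039,0.0165,0.3,-0.051,0.384,0.222,0.0044,0.0039,0.0165,0.3,-0.051,0.384,0.222,0.0044,0.0039,0.0165,0.3,-0.051,0.384,0.222,0.0044,0.0039,0.0165,0.3,-0.051,0.384,0.222,0.0044,0.0039,0.0165,0.3]'
python3 -m handwheel '[-0.051,0.384,0.222,0.0044,0.0039,0.0165,0.3,0,0,0,0,0,0,0.3,0,0,0,0,0,0,0.3]'
python3 - <<'E'
from h import *
s=state();c=np.array([613.4,74]);a=np.radians(80.6);H=c+160*np.array([np.cos(a),np.sin(a)]);R1=down(80.6-90)
plan([H[0],H[1],80],R1,3);plan([H[0],H[1],26],R1,5);print(R_().as_matrix().round(3))
E
```

```text
time_s: 34.55
ee_pos: [471.4, 196.9, 255.4]
ee_rot: [0.192, 0.282, 0.94, -0.001]
contact_force: [-0.3, -1.0, 0.4]
finger_gap: 30.3
gripper_force: 0.0
time_s: 34.97
ee_pos: [543.7, 238.4, 223.9]
ee_rot: [0.108, 0.525, 0.844, -0.0]
contact_force: [-0.3, -0.8, 0.7]
finger_gap: 60.2
gripper_force: 0.0
time_s: 35.38
ee_pos: [624.7, 244.0, 188.0]
ee_rot: [0.017, 0.729, 0.684, 0.002]
contact_force: [-0.2, 0.3, -0.4]
finger_gap: 61.5
gripper_force: 0.0
time_s: 35.63
ee_pos: [639.9, 239.3, 179.0]
ee_rot: [-0.001, 0.763, 0.647, 0.002]
contact_force: [-1.0, 0.3, 0.3]
finger_gap: 60.8
gripper_force: 0.0
3 rows of [-0.064  0.007  0.825] [ 0.     -0.0002  0.    ] | mm 33.1 deg 0.07
5 rows of [-0.039  0.004  0.765] [ 0.     -0.0001  0.    ] | mm 30.6 deg 0.04
[[ 0.163  0.987  0.001]
 [ 0.987 -0.163  0.004]
 [ 0.004  0.    -1.   ]]
```

```bash
python3 -m handwheel '[-0.039,0,0.9,0,0,0,0.3,-0.039,0,0.9,0,0,0,0.3,-0.039,0,0.9,0,0,0,0.3,-0.039,0,0.6,0,0,0,0.3,-0.039,0,0.5,0,0,0,0.3]' 25
python3 -m handwheel '[0,0,0,0,0,0,0,0,0,0,0,0,0,-1,0,0,0,0,0,0,-1,0,0,0,0,0,0,-1,0,0,0,0,0,0,-1]'
python3 -m handwheel '[0,0,0,0,0,0,-1,0,0,0,0,0,0,-1,0,0,0,0,0,0,-1]'
cat >> h.py <<'E'
def mark():
    f=grab_frame("top");im=f["pixels"].astype(float).mean(2);tk=[];pr=[]
    for r in range(241,247):
        v=im[r,313:323];bg=np.linspace(v[0],v[-1],10);w=np.clip(bg-v-10,0,None);tk.append((r,313+(w*np.arange(10)).sum()/w.sum()))
    for r in range(251,260):
        v=im[r,314:322];w=np.clip(v-85,0,None);w[[0,1,6,7]]=0;pr.append((r,314+(w*np.arange(8)).sum()/w.sum()))
    pt=np.polyfit(*zip(*tk),1);pp=np.polyfit(*zip(*pr),1);c=np.array([613.4,74.3]);a=lambda q:np.degrees(np.arctan2(*(q-c)[::-1]))%360
    return a(onz(f,np.polyval(pt,247.3),247.3,28)[:2])-a(onz(f,np.polyval(pp,250.5),250.5,30)[:2]),np.round([q[1] for q in tk],2)
E
python3 - <<'E'
from h import *
s=state();p=s["ee_pos"];print(p,np.degrees(np.arctan2(p[1]-74,p[0]-613.4)),mark())
E
```

```text
time_s: 36.05
ee_pos: [637.0, 233.6, 26.5]
ee_rot: [-0.001, 0.761, 0.649, 0.002]
contact_force: [0.0, 0.5, 1.1]
finger_gap: 61.2
gripper_force: 0.0
time_s: 36.47
ee_pos: [639.2, 233.8, 30.1]
ee_rot: [-0.0, 0.762, 0.648, 0.003]
contact_force: [-0.6, 0.1, -0.5]
finger_gap: 31.0
gripper_force: 0.0
time_s: 36.72
ee_pos: [639.1, 233.5, 29.4]
ee_rot: [-0.0, 0.762, 0.648, 0.003]
contact_force: [-0.8, -0.9, 8.0]
finger_gap: 21.0
gripper_force: 25.0
[639.14322149 233.51968935  29.44054716] 80.83266826155435 (np.float64(nan), array([nan, nan, nan, nan, nan, nan]))h.py:52: RuntimeWarning: invalid value encountered in scalar divide
  v=im[r,313:323];bg=np.linspace(v[0],v[-1],10);w=np.clip(bg-v-10,0,None);tk.append((r,313+(w*np.arange(10)).sum()/w.sum()))
h.py:54: RuntimeWarning: invalid value encountered in scalar divide
  v=im[r,314:322];w=np.clip(v-85,0,None);w[[0,1,6,7]]=0;pr.append((r,314+(w*np.arange(8)).sum()/w.sum()))
```

```bash
cat >> h.py <<'E'
def stick():
    g=grab_frame("scene");c=np.array([613.4,74.,0]);si=g["pixels"].astype(np.float32).mean(2);A=np.arange(174,183,.25);T=[]
    for ang in A:
        d=np.array([np.cos(np.radians(ang)),np.sin(np.radians(ang)),0])
        T.append(np.mean([cv2.getRectSubPix(si,(1,1),tuple(map(float,proj(g,c+d*r+[0,0,28]))))[0,0] for r in np.linspace(118,136,8)]))
    i=int(np.argmin(T));i=min(max(i,4),len(A)-5);q=np.polyfit(A[i-4:i+5],T[i-4:i+5],2);return -q[1]/2/q[0]
E
python3 -c "
from h import *
print(stick())"
python3 -m handwheel '[0,0.035,0,0,0,0.0014,-1,0,0.035,0,0,0,0.0014,-1,0,0.035,0,0,0,0.0014,-1,0,0,0,0,0,0,-1,0,0,0,0,0,0,-1]'
python3 -c "
from h import *
s=state();p=s['ee_pos'];print(p,np.degrees(np.arctan2(p[1]-74,p[0]-613.4)),stick())"
```

```text
178.39739156018726
time_s: 37.23
ee_pos: [642.8, 232.9, 29.4]
ee_rot: [-0.0, 0.77, 0.638, 0.003]
contact_force: [-3.8, -0.2, 9.5]
finger_gap: 21.2
gripper_force: 25.0
[642.76665727 232.88917691  29.44040889] 79.52848926273181 177.05443138583274
```

```bash
python3 -m handwheel '[0,0.012,0,0,0,0,-1,0,0,0,0,0,0,-1,0,0,0,0,0,0,0,0,0,0,0,0,0,0.2,0,0,0,0,0,0,0.2]'
python3 -m handwheel '[0,0,0,0,0,0,0.2,0,0,-0.5,0,0,0,0.2,0,0,-0.9,0,0,0,0.2,0,0,-0.9,0,0,0,0.2,0,0,-0.9,0,0,0,0.2]'
python3 -m handwheel '[0.8,-0.3,-0.3,0,0,0,0.2,0.8,-0.3,-0.3,0,0,0,0.2,0.8,-0.3,-0.3,0,0,0,0.2,0.8,-0.3,0,0,0,0,0.2,0,0,0,0,0,0,0.2]'
python3 - <<'E'
from h import *
print(mark(),stick());s=state();print(s["ee_pos"],s["time_s"],s["contact_force"]);f=grab_frame("top")
for cam in("top","scene"):
    f=snap(cam,cam+"13");r=cut_out(cam,"cover")
    if r:
        cs,_=cv2.findContours(r[0]["mask"].astype(np.uint8),0,2);print(cam,r[0]["p"],cv2.approxPolyDP(max(cs,key=cv2.contourArea),2,True)[:,0].tolist())
E
```

```text
time_s: 37.7
ee_pos: [643.1, 232.4, 28.5]
ee_rot: [-0.001, 0.77, 0.638, 0.002]
contact_force: [0.7, 0.4, 0.5]
finger_gap: 37.9
gripper_force: 0.0
time_s: 38.12
ee_pos: [642.3, 232.0, 157.8]
ee_rot: [-0.001, 0.77, 0.638, 0.002]
contact_force: [0.0, 0.2, 0.1]
finger_gap: 56.1
gripper_force: 0.0
time_s: 38.53
ee_pos: [615.8, 374.3, 193.7]
ee_rot: [-0.002, 0.768, 0.64, 0.003]
contact_force: [-0.8, -0.1, 0.5]
finger_gap: 56.0
gripper_force: 0.0
(np.float64(0.15636251881844032), array([318.29, 318.2 , 318.2 , 318.06, 318.04, 317.95])) 176.9753328782382
[618.46244909 368.23763778 192.611483  ] 38.6333 [ 1.01643582 -0.93198199 -0.65280601]
top 0.72 [[313, 158], [292, 168], [277, 189], [266, 186], [264, 191], [276, 200], [278, 219], [287, 233], [306, 245], [330, 247], [356, 231], [363, 218], [365, 196], [359, 179], [349, 168], [334, 160]]
scene 0.69 [[320, 166], [318, 178], [313, 181], [315, 186], [306, 191], [298, 202], [298, 213], [304, 222], [325, 233], [346, 235], [364, 231], [379, 221], [380, 202], [370, 192], [360, 175], [339, 160], [336, 160], [332, 167]]
```

```bash
python3 -c "
from workcell import *
print(sign_off())"
```

```text
the job is handed in; nothing more can be done
None
```

I turned the turntable to the pointer and pressed the cover down until every corner was hard on its seat. I then turned the table back about 1.5° to correct its creep and handed in the job at about 39 s. The last picture put the tick about 0.2° from the mark; that the clips snapped is judged only from the pressing forces and heights, and I did not measure the pliers, cork block and tin again at the end.

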